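# Gather the grinding cylinders in the tote's spout corner

## Task

Take the one ceramic grinding cylinder out of the pocket tray and put it into the small grey tote with the other three, leaving the two balls in their pockets and the things round about alone. Then raise the end of the tote with the loop handle, so that it tips about 30 degrees down towards its spout corner and all four cylinders slide together into that corner, none falling out. Finish holding the tote still and tilted like that, so that the charge can be counted: do not set it down or let go.

Things in the scene. Friction and masses are not known exactly. Their poses are not given: they have to be found in the camera images.
- tote: small grey plastic open-topped tote, 120 (own x) x 160 (own y) x 45 mm high, walls and floor 3 mm, 0.25 kg (may differ by 30%). Origin: centre of its underside. Its corner at own (+60,-80) mm has the pouring spout: the rim is cut down to 34 mm there and a beak runs about 20 mm out past the corner. At the opposite corner, own (-60,+80) mm, a loop handle sticks out past the corner. It stands loose on the bench, own z up.
- tote_handle (a point): middle of the loop handle's cross bar: a round bar 12 mm thick, 70 mm long, level, 55 mm above the tote's underside, at own (-81.6,+108.8) mm of the tote. The bar runs along the tote's own direction (0.8,0.6), square to the diagonal from spout to handle, with 30 mm of open space between bar and tote corner. Two arms of the same thickness run from its ends back to the tote's walls. Axes as the tote's.
- tote_spout_corner (a point): the spout corner on the tote's inner floor, at own (+57,-77,+3) mm of the tote. The outer bottom corner of the tote lies 3 mm further out both ways and 3 mm lower, and is where the tote pivots on the bench when tipped by the handle
- tray_cylinder_center (a point): centre of the ceramic grinding cylinder that starts standing in one of the tray's pockets: white, 16 mm diameter, 18 mm high, about 14 g, own z along its axis. It stands 7 mm deep in the pocket, so its top 11 mm stick out of the tray. The cylinders are slippery (friction about 0.15)
- tray: flat dark grey pocket tray fixed to the bench, 106 (own x) x 154 (own y) x 16 mm high, with 2 x 3 round pockets of 18 mm diameter, 7 mm deep, at own x = -25, +25 mm and y = -48, 0, +48 mm. Origin: centre of its underside
- cylinder_a_center (a point): centre of one of the three ceramic grinding cylinders that start loose in the tote: white, 16 mm diameter, 18 mm high, about 14 g, slippery
- cylinder_b_center (a point): centre of one of the three ceramic grinding cylinders that start loose in the tote: white, 16 mm diameter, 18 mm high, about 14 g, slippery
- cylinder_c_center (a point): centre of one of the three ceramic grinding cylinders that start loose in the tote: white, 16 mm diameter, 18 mm high, about 14 g, slippery
- ball_1_center (a point): centre of a white ceramic ball, 16 mm diameter, in another pocket of the tray; it stays there
- ball_2_center (a point): centre of a white ceramic ball, 16 mm diameter, in another pocket of the tray; it stays there
- stain_jar: bystander: small white jar, 60 mm wide, 76 mm high; origin under its centre
- petri_dish: bystander: flat round covered dish, 57 mm wide, 14 mm high; origin under its centre
- freezer_box: bystander: white card box with lid, 88x88x53 mm; origin under its centre

How it is judged:
By the outcome, as a careful person would: the job done as asked, in the order asked, and still so for the second after the job is handed in, while the arm keeps its last pose, push and grip.
It also fails if it takes over 58 s, if anything falls off the work surface, if the arm or the gripper's body presses on something with over 40 N, if the wrist force passes 120 N, or if a joint passes its speed limit or range.

## Robot

A 6-joint arm with a two-finger parallel gripper is mounted at the origin on a cart in front of the work surface, level with it; the furniture and walls round the work are solid. World frame = base frame: x ahead of the robot, y to its left, z up, the work surface at z = 0. Lengths are in m, angles in rad, forces in N, time in s.
With the tool pointing down it reaches from about 0.325 to 0.85 m from the base axis. Payload 4.4 kg.
Tool frame: the origin (TCP) lies between the finger pads; the fingertips stand 14 mm ahead of it and the grasp point (between the pads) lies 5 mm behind it; z points along the fingers, x is the direction in which the jaws open and shut, and the axes are right-handed (so a half turn about z gives the same grasp; the last joint's range is limited). The gripper opens to 94 mm and grips with 3 to 60 N. Pads are 16 mm wide; open, the fingers measure 119 mm over their backs; the gripper's body (75 mm by 177 mm) begins 78 mm behind the grasp point.
Start: joints at [1.192, 0.207, 1.542, -0, 1.393, -0.15], TCP at [0.13, 0.56, 0.219] pointing down, gripper open.
Joint ranges: [-2.73, 2.73], [-0.86, 2.22], [0.23, 2.46], [-1.11, 4.25], [0.08, 2.63], [-2.82, 2.82]. Speed limits (rad/s): [2.79, 2.79, 3.14, 3.14, 3.14, 3.14].

## Interface

Orientations are given as a unit quaternion [x, y, z, w].
In Python, from workcell import env, camera, camera_info gives the robot as it stands.
- The arm moves only by the tool drive_tool, never from a script. Its argument "increments" is a list of rows, each an object with "rotation": the turn, a rotation vector about the world's x, y, z in degrees, a list of three; "delta_pos": the shift along the world's x, y, z in cm, a list of three; "grip": the closure, from 0 (fully open) to 1 (shut). In form: [{"rotation": [rx, ry, rz], "delta_pos": [x, y, z], "grip": grip}, ...]. A call has 1 to 5 rows; each row shifts and turns the pose as measured when the row begins; what a row does not reach is not made up. A row lasts 1/10 s, in which the tool goes at most 50 mm and 8.59 degrees, less where a joint would pass 70% of its speed; a pose out of reach is approached as far as the arm can. A call is refused whole if a number of a shift passes 5 or a number of a turn 8.59, either way. A call with a gripper value outside its range is refused whole. The fingers move at their own pace and stop on an object; "force" is the grip in N (left out, the last holds). Time passes only in rows, so rows that do not move let the fingers close. It gives the time, the measured TCP pose, the force and the opening at its end, in the units of the state.
- env.get_state(): the state, without advancing time (a new reading comes with each control period).
- camera(name): name is "side" or "top"; returns the picture (384x512x3 uint8, blue, green, red); there is no depth.
- camera_info(name): a dict with "K" (3x3 intrinsics, pixels), "camera_from_world" (4x4, takes a point from world to camera coordinates). Camera axes: x right, y up, looking along -z (the intrinsics and any distortion apply to the point x, -y, -z); pixel columns grow to the right and rows downward; lengths in m; the calibration is good to about 2 mm. A picture is of the moment at which its call begins. camera_info takes no time and is no camera call.
- env.finish_job(): hands the job in, once; it reports no verdict.
The state is a dict: "t": time; "joint_positions": joint angles; "dq": joint speeds; "joint_torque": joint torques, N m; "tcp_pos": TCP position; "ee_rot": TCP orientation; "ft_force": force on the tool from outside, world axes, zero at the start; "moment": the same for the moment, N m; "grip_width": finger opening in m.
Only numpy, scipy, OpenCV 4.12 (cv2) and the standard library are available. Lean on these libraries where they do the work, as an engineer would, in place of code of your own. Each camera call takes 0.05 s, during which the arm holds its last target.

## Working session

There is one attempt and no reset: what is moved stays moved. The work goes in short steps, Python scripts to look and compute and a tool call to move; the robot and the scene stay as the last step left them, time stands still between calls to the robot, and variables do not carry over. Pictures are saved under pics/ and viewed, and the job is handed in when it is done.

Besides the shell and the picture viewer there is one more tool, called after "Request:" by a JSON object that holds its "api" and its "payload", one argument or row to a line. drive_tool: Moves the arm, as the interface text tells. Its arguments: {"type":"object","properties":{"increments":{"type":"array","items":{"type":"object","properties":{"rotation":{"type":"array","items":{"type":"number"}},"delta_pos":{"type":"array","items":{"type":"number"}},"grip":{"type":"number"}}}},"force":{"type":"number"}},"required":["increments"]}

```bash
mkdir -p pics; ls
python3 - <<'E'
from workcell import env,camera,camera_info
import cv2
for n in("top","side"):
    i=camera_info(n);print(n,{k:(v.tolist() if hasattr(v,'tolist') else v) for k,v in i.items()})
    cv2.imwrite(f"pics/{n}0.png",camera(n))
print(env.get_state())
E
```

```text
pics
top {'K': [[486.01853286041114, 0.0, 261.1562477602594], [0.0, 486.01853286041114, 189.3720020948218], [0.0, 0.0, 1.0]], 'camera_from_world': [[0.011005679052081786, -0.9999279975912038, -0.004782746266347227, 0.018483335741860733], [0.9928966879876683, 0.010361360538816113, 0.1185276726798563, -0.616760886474425], [-0.11846958264348302, -0.0060532504516462625, 0.9929392308430806, -1.3391646057824118], [0.0, 0.0, 0.0, 1.0]]}
side {'K': [[477.6020137399158, 0.0, 261.0551251031645], [0.0, 477.6020137399158, 191.65536883072056], [0.0, 0.0, 1.0]], 'camera_from_world': [[0.9636534153324207, -0.26685434650761913, -0.012682778408240848, -0.5874666843759345], [0.106591918129373, 0.3405218308822177, 0.9341750615822089, -0.13101276785616905], [-0.24496991265798748, -0.9015728702898144, 0.35658954198030557, -0.940339344403602], [0.0, 0.0, 0.0, 1.0]]}
{'t': 0.1, 'joint_positions': array([ 1.19152442e+00,  2.07352422e-01,  1.54278262e+00,  9.96696189e-06,
        1.39351756e+00, -1.50497976e-01]), 'dq': array([-0.00089869, -0.00056661, -0.00200622,  0.00053789,  0.0003251 ,
        0.00059419]), 'joint_torque': array([-1.09028719e-03, -3.71866429e+01, -2.82291234e+01,  6.99833455e-02,
        3.12702789e-02, -6.83133294e-05]), 'tcp_pos': array([0.13014653, 0.55936272, 0.2184104 ]), 'ee_rot': array([ 7.83193461e-01,  6.21777245e-01, -8.96008755e-04,  5.07978045e-04]), 'ft_force': array([-0.291097  ,  0.76051759, -0.53375148]), 'moment': array([-0.01839986, -0.0162866 , -0.00051576]), 'grip_width': 0.09406235689404852}
```

View pics/top0.png

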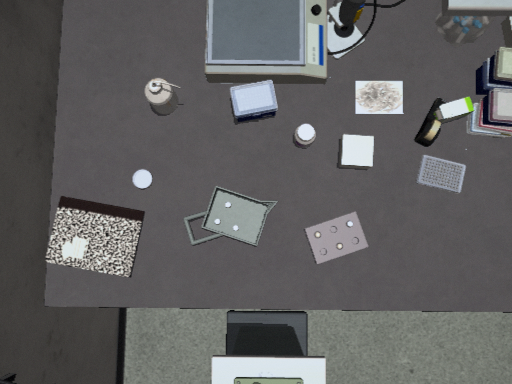

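View pics/side0.png

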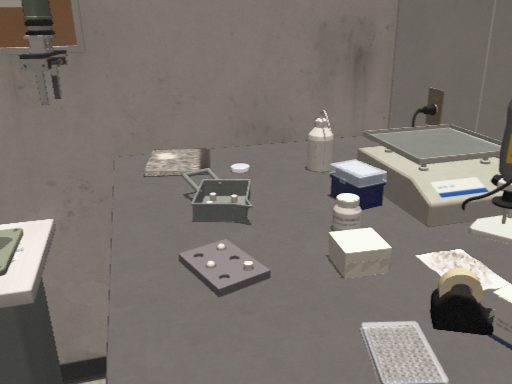

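Run:
```python
import cv2
a=cv2.imread("pics/top0.png");b=cv2.imread("pics/side0.png")
cv2.imwrite("pics/top0z.png",cv2.resize(a[40:240,100:360],None,fx=3,fy=3,interpolation=cv2.INTER_CUBIC))
cv2.imwrite("pics/side0z.png",cv2.resize(b[100:300,120:380],None,fx=3,fy=3,interpolation=cv2.INTER_CUBIC))
```

```text
(no output)
```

View zooms.

View pics/top0z.png

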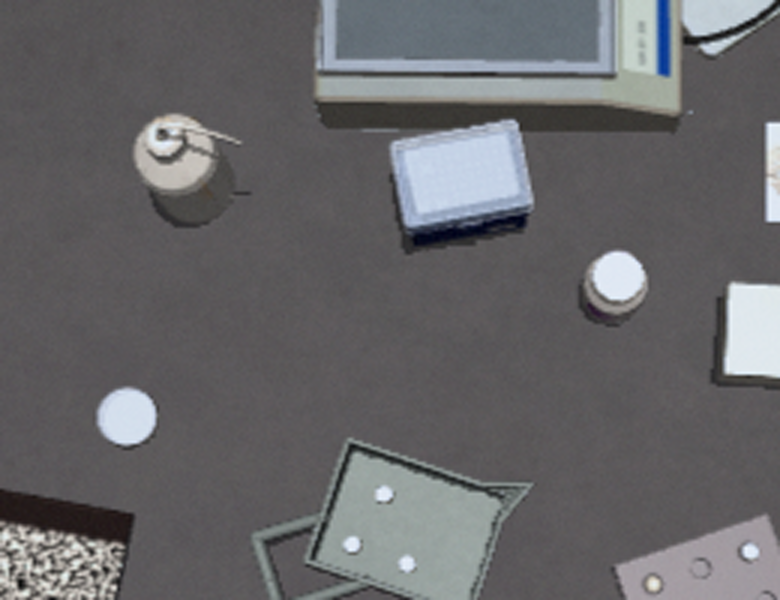

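View pics/side0z.png

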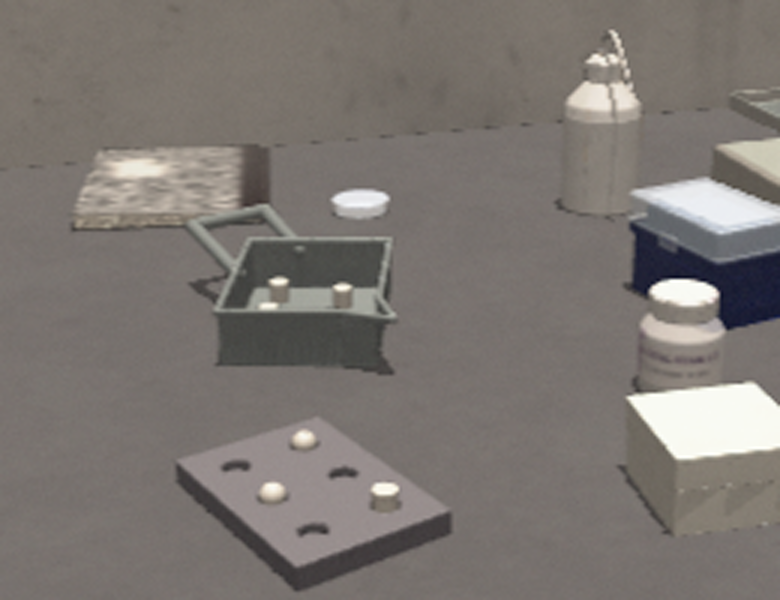

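```bash
cat > h.py <<'E'
import numpy as np,cv2
from workcell import env,camera,camera_info
def ray(n,u,v):
    i=camera_info(n);K=np.array(i["K"]);T=np.array(i["camera_from_world"])
    d=np.linalg.inv(K)@[u,v,1.];d=np.array([d[0],-d[1],-d[2]])
    R=T[:3,:3];return -R.T@T[:3,3],R.T@d
def onz(n,u,v,z):
    o,d=ray(n,u,v);return o+d*(z-o[2])/d[2]
def proj(n,p):
    i=camera_info(n);K=np.array(i["K"]);T=np.array(i["camera_from_world"])
    c=T[:3,:3]@np.array(p)+T[:3,3];q=K@[c[0],-c[1],-c[2]];return q[:2]/q[2]
E
python3 - <<'E'
from h import *
a=cv2.imread("pics/top0.png");b=cv2.imread("pics/side0.png")
cv2.imwrite("pics/totez.png",cv2.resize(a[175:255,180:285],None,fx=7,fy=7,interpolation=cv2.INTER_CUBIC))
cv2.imwrite("pics/trayz.png",cv2.resize(a[200:275,295:380],None,fx=8,fy=8,interpolation=cv2.INTER_CUBIC))
# white blobs
for n,im,(r0,r1,c0,c1) in(("top",a,(185,270,200,370)),("side",b,(185,280,180,270))):
    g=im[r0:r1,c0:c1].min(2)
    m=(g>(190 if n=="top" else 165)).astype(np.uint8)
    k,l,s,c=cv2.connectedComponentsWithStats(m)
    for j in range(1,k):
        if s[j,4]>8: print(n,c[j]+[c0,r0],s[j])
E
```

```text
top [227.42857143 204.19047619] [25 17  6  5 21]
top [216.9  220.95] [15 34  5  5 20]
top [349.88235294 223.41176471] [148  37   5   4  17]
top [235.33333333 227.33333333] [33 40  5  5 18]
side [212.5 193.4] [30  8  6  2 10]
side [233.5 195.4] [51 10  6  2 10]
side [208.76923077 201.46153846] [26 16  7  2 13]
side [221.         245.22222222] [38 58  7  5 27]
side [210.34375 262.78125] [27 76  8  5 32]
side [248.  262.5] [64 76  9  4 32]
```

View pics/totez.png

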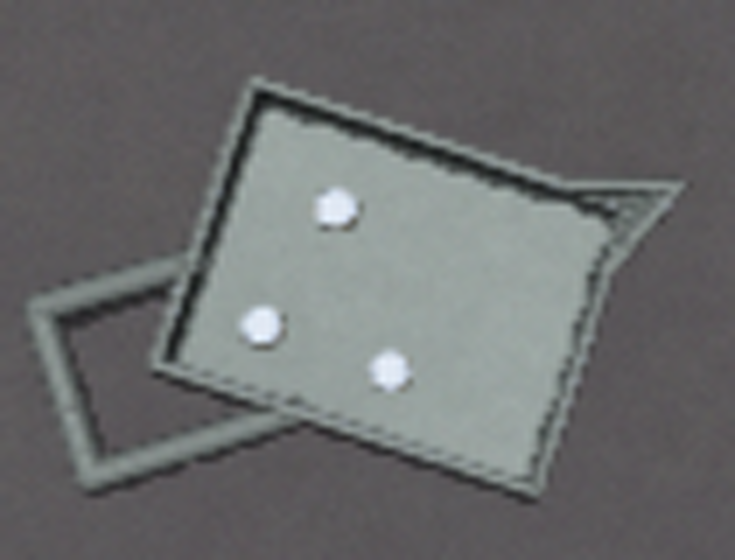

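View pics/trayz.png

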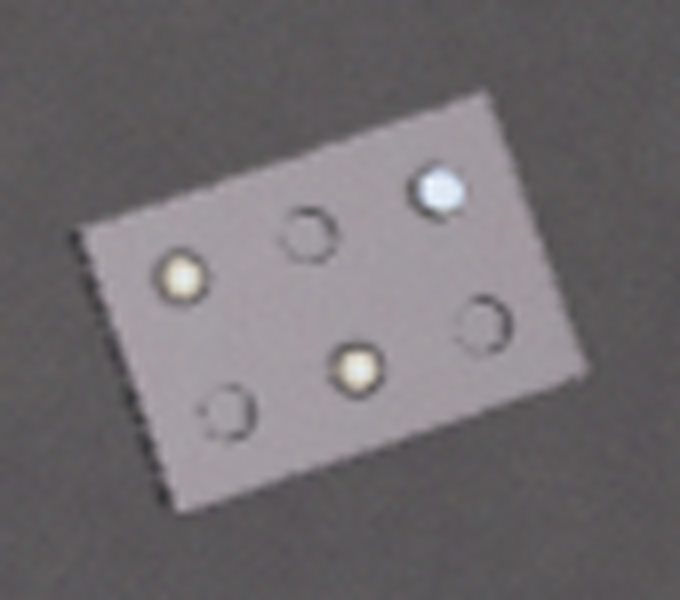

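```bash
cat >> h.py <<'E'
def fit2(own,w):
    own=np.array(own,float);w=np.array(w)
    oc,wc=own.mean(0),w.mean(0);A=own-oc;B=w-wc
    th=np.arctan2((A[:,0]*B[:,1]-A[:,1]*B[:,0]).sum(),(A*B).sum())
    R=np.array([[np.cos(th),-np.sin(th)],[np.sin(th),np.cos(th)]])
    t=wc-R@oc;return th,t,R,(own@R.T+t-w)
E
python3 - <<'E'
from h import *
f=lambda x,y,s,u0,v0:((x+.5)/s-.5+u0,(y+.5)/s-.5+v0)
# tote: own corners
pts={(-60,-80):(0,0)}
T=lambda x,y:f(x,y,7,180,175)
# handle corner own(-60,80)= (155,368); others ambiguous: try both
h=onz("top",*T(155,366),.045)[:2];nw=onz("top",*T(254,80),.045)[:2];se=onz("top",*T(541,495),.045)[:2]
print("lens",np.linalg.norm(h-nw),np.linalg.norm(h-se))
own=[(-.06,.08),(.06,.08),(-.06,-.08)]
th,t,R,e=fit2(own,[h,nw,se]);print("tote",np.degrees(th),t,(e*1000).round(1))
hb=R@[-.0816,.1088]+t;print("handle",hb,"proj",proj("top",[*hb,.055]),proj("side",[*hb,.055]))
print("bar dir",R@[.8,.6])
for q in((35,305),(92,487)): print("bar end outer",onz("top",*T(*q),.055))
p=onz("top",*T(67,395),.055);print("bar mid measured",p)
print("spout",R@[.057,-.077]+t, "outer",R@[.06,-.08]+t)
c=T(628,205);print('spout px pred',proj("top",[*(R@[.06,-.08]+t),.034]))
S=lambda x,y:f(x,y,8,295,200)
q=[onz("top",*S(*p),.016)[:2] for p in((80,228),(487,93),(588,372),(180,513))]
print("tray sides",[np.linalg.norm(q[i]-q[i-1]) for i in range(4)])
# long axis own y; own y 77 at left or right - symmetric
th2,t2,R2,e2=fit2([(-.053,-.077),(-.053,.077),(.053,.077),(.053,-.077)],[q[0],q[1],q[2],q[3]])
print("tray?",np.degrees(th2),t2,(e2*1000).round(1))
th2,t2,R2,e2=fit2([(.053,.077),(.053,-.077),(-.053,-.077),(-.053,.077)],[q[0],q[1],q[2],q[3]])
print("tray",np.degrees(th2),t2,(e2*1000).round(1))
pk=R2@[.025,-.048]+t2
print("cyl pocket",pk,"direct top z27",onz("top",349.75,223.4,.027),"proj top",proj("top",[*pk,.027]),"side",proj("side",[*pk,.027]), onz("side",248,262.6,.027))
for n in((227.4,204.2),(216.9,220.95),(235.3,227.3)):
    w=onz("top",*n,.021)[:2];print("cyl",w,"own",R.T@(w-t))
E
```

```text
lens 0.12104931645272113 0.16215172421155621
tote -17.67936501648548 [0.54142126 0.09443005] [[ 0.1 -0.8]
 [-0.9 -0.3]
 [ 0.8  1.2]]
handle [0.49671662 0.22287262] proj [189.17241176 230.84287111] [196.14681402 172.75407182]
bar dir [0.9444307 0.3287106]
bar end outer [0.53171126 0.23665548 0.055     ]
bar end outer [0.46026456 0.21205342 0.055     ]
bar mid measured [0.49628243 0.22294206 0.055     ]
spout [0.57234508 0.00375636] outer [ 5.74292322e-01 -1.30237674e-05]
spout px pred [269.8806203  204.41786542]
tray sides [np.float64(0.10592730387990074), np.float64(0.15346026350670028), np.float64(0.10442967060104782), np.float64(0.1531782274705922)]
tray? -160.77013808952037 [ 0.48463341 -0.18956835] [[-0.1  0.1]
 [ 1.  -0.1]
 [-0.6 -0.5]
 [-0.3  0.5]]
tray 19.229861910479613 [ 0.48463341 -0.18956835] [[-0.1  0.1]
 [ 1.  -0.1]
 [-0.6 -0.5]
 [-0.3  0.5]]
cyl pocket [ 0.52404775 -0.22665622] direct top z27 [ 0.52349347 -0.22617837  0.027     ] proj top [349.91723944 223.20539276] side [248.58088787 262.68166029] [ 0.52312286 -0.22606946  0.027     ]
cyl [0.57477988 0.12106076] own [0.02369564 0.03550364]
cyl [0.52669126 0.1499987 ] own [-0.03090996  0.04847084]
cyl [0.50924747 0.09736987] own [-0.03154705 -0.00696987]
```

Request:
{"api": "drive_tool", "payload": {
  "increments": [
    {"delta_pos": [3.6,-2.9,0],"rotation": [0,0,8],"grip": 0},
    {"delta_pos": [3.6,-2.9,0],"rotation": [0,0,8],"grip": 0.3},
    {"delta_pos": [3.6,-2.9,0],"rotation": [0,0,8],"grip": 0.57},
    {"delta_pos": [3.6,-2.9,0],"rotation": [0,0,8],"grip": 0.57},
    {"delta_pos": [3.6,-2.9,0],"rotation": [0,0,0],"grip": 0.57}
  ],
  "force": 15
}}

```text
t: 0.6
tcp_pos: [0.303, 0.4167, 0.2156]
ee_rot: [0.578, 0.816, -0.003, 0.0]
ft_force: [0.7, 0.9, -0.7]
grip_width: 0.0655
```

Request:
{"api": "drive_tool", "payload": {
  "increments": [
    {"delta_pos": [2,-4.4,0],"rotation": [0,0,0],"grip": 0.57},
    {"delta_pos": [2,-4.4,0],"rotation": [0,0,0],"grip": 0.57},
    {"delta_pos": [2,-4.4,0],"rotation": [0,0,0],"grip": 0.57},
    {"delta_pos": [2,-4.4,0],"rotation": [0,0,0],"grip": 0.57},
    {"delta_pos": [2,-4.4,0],"rotation": [0,0,0],"grip": 0.57}
  ]
}}

```text
t: 1.1
tcp_pos: [0.4063, 0.1889, 0.2138]
ee_rot: [0.577, 0.817, -0.003, 0.0]
ft_force: [0.5, 0.8, 1.0]
grip_width: 0.0405
```

Request:
{"api": "drive_tool", "payload": {
  "increments": [
    {"delta_pos": [1.5,-4.6,0],"rotation": [0,0,0],"grip": 0.57},
    {"delta_pos": [1.5,-4.6,0],"rotation": [0,0,0],"grip": 0.57},
    {"delta_pos": [1.5,-4.6,0],"rotation": [0,0,0],"grip": 0.57},
    {"delta_pos": [1.5,-4.6,0],"rotation": [0,0,0],"grip": 0.57},
    {"delta_pos": [1.5,-4.6,0],"rotation": [0,0,0],"grip": 0.57}
  ]
}}

```text
t: 1.6
tcp_pos: [0.4811, -0.0496, 0.2126]
ee_rot: [0.577, 0.817, -0.003, -0.0]
ft_force: [0.1, 0.7, -0.6]
grip_width: 0.0405
```

Request:
{"api": "drive_tool", "payload": {
  "increments": [
    {"delta_pos": [1.0,-4.4,-2],"rotation": [0,0,0],"grip": 0.57},
    {"delta_pos": [1.0,-4.4,-2],"rotation": [0,0,0],"grip": 0.57},
    {"delta_pos": [1.0,-4.4,-2],"rotation": [0,0,0],"grip": 0.57},
    {"delta_pos": [1.2,-3.5,-2],"rotation": [0,0,0],"grip": 0.57},
    {"delta_pos": [0,0,-2],"rotation": [0,0,0],"grip": 0.57}
  ]
}}

```text
t: 2.1
tcp_pos: [0.5259, -0.2272, 0.1138]
ee_rot: [0.58, 0.814, -0.002, 0.005]
ft_force: [-0.8, 0.7, -0.1]
grip_width: 0.0404
```

Request:
{"api": "drive_tool", "payload": {
  "increments": [
    {"delta_pos": [-0.2,0.1,-3],"rotation": [0,0,0],"grip": 0.57},
    {"delta_pos": [0,0,-2.4],"rotation": [0,0,0],"grip": 0.57},
    {"delta_pos": [0,0,0],"rotation": [0,0,0],"grip": 0.57}
  ]
}}

```text
t: 2.4
tcp_pos: [0.5204, -0.2269, 0.0532]
ee_rot: [0.582, 0.813, -0.002, 0.001]
ft_force: [-0.2, -0.8, -0.5]
grip_width: 0.0406
```

Run:
```python
from h import *
s=env.get_state();print(s["tcp_pos"],s["ee_rot"],s["joint_positions"])
a=camera("side");cv2.imwrite("pics/s1.png",cv2.resize(a[160:300,160:300],None,fx=4,fy=4,interpolation=cv2.INTER_CUBIC))
```

```text
[ 0.52041253 -0.22690829  0.05318574] [ 5.82262789e-01  8.12996593e-01 -2.49028811e-03  6.19632869e-04] [-0.56063902  0.38132824  1.69430812 -0.00576902  1.06502936 -2.45641596]
```

View pics/s1.png

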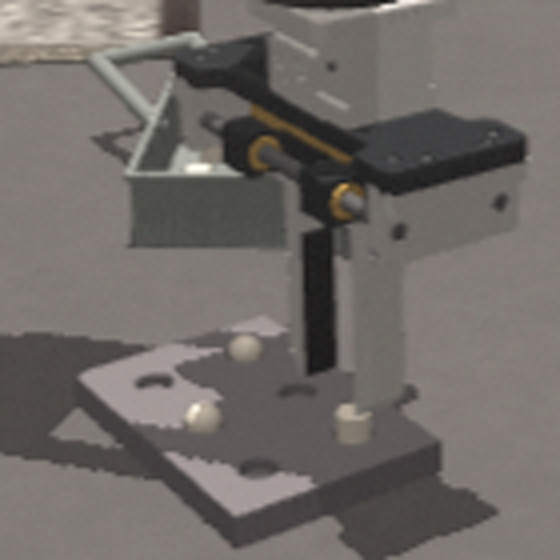

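Request:
{"api": "drive_tool", "payload": {
  "increments": [
    {"delta_pos": [0.3,0.05,-1.0],"rotation": [0,0,0],"grip": 0.57},
    {"delta_pos": [0,0,0],"rotation": [0,0,0],"grip": 0.57}
  ]
}}

```text
t: 2.65
tcp_pos: [0.5261, -0.2274, 0.0463]
ee_rot: [0.582, 0.813, -0.002, 0.004]
ft_force: [0.3, 0.0, -1.0]
grip_width: 0.0403
```

Request:
{"api": "drive_tool", "payload": {
  "increments": [
    {"delta_pos": [0,0,0],"rotation": [0,0,0],"grip": 0.57},
    {"delta_pos": [0,0,0],"rotation": [0,0,0],"grip": 0.57},
    {"delta_pos": [0,0,0],"rotation": [0,0,0],"grip": 0.57}
  ]
}}

```text
t: 2.95
tcp_pos: [0.5286, -0.2282, 0.0494]
ee_rot: [0.582, 0.813, -0.002, 0.007]
ft_force: [0.1, -0.3, -0.3]
grip_width: 0.0402
```

Request:
{"api": "drive_tool", "payload": {
  "increments": [
    {"delta_pos": [-0.5,0.15,-0.6],"rotation": [0,0,0],"grip": 0.57}
  ]
}}

```text
t: 3.05
tcp_pos: [0.5252, -0.2276, 0.045]
ee_rot: [0.581, 0.814, -0.002, 0.009]
ft_force: [1.0, -0.5, 1.1]
grip_width: 0.0402
```

Request:
{"api": "drive_tool", "payload": {
  "increments": [
    {"delta_pos": [0,0,0],"rotation": [0,0,0],"grip": 0.57}
  ]
}}

```text
t: 3.15
tcp_pos: [0.5238, -0.2268, 0.0441]
ee_rot: [0.581, 0.814, -0.002, 0.007]
ft_force: [0.4, 0.7, 0.2]
grip_width: 0.0402
```

Request:
{"api": "drive_tool", "payload": {
  "increments": [
    {"delta_pos": [0,0,0],"rotation": [0,0,0],"grip": 0.57}
  ]
}}

```text
t: 3.25
tcp_pos: [0.5238, -0.2269, 0.0442]
ee_rot: [0.581, 0.814, -0.002, 0.008]
ft_force: [0.2, -0.5, 0.1]
grip_width: 0.0406
```

Request:
{"api": "drive_tool", "payload": {
  "increments": [
    {"delta_pos": [0,0.05,-0.6],"rotation": [0.7,0.6,0],"grip": 0.57}
  ]
}}

```text
t: 3.35
tcp_pos: [0.524, -0.2263, 0.0387]
ee_rot: [0.581, 0.814, 0.0, 0.0]
ft_force: [0.7, -0.1, 0.3]
grip_width: 0.0403
```

Request:
{"api": "drive_tool", "payload": {
  "increments": [
    {"delta_pos": [0,0,0],"rotation": [0,0,0],"grip": 0.57}
  ]
}}

```text
t: 3.45
tcp_pos: [0.5236, -0.2262, 0.0378]
ee_rot: [0.581, 0.814, 0.0, -0.001]
ft_force: [-0.2, 0.3, -0.9]
grip_width: 0.0402
```

Request:
{"api": "drive_tool", "payload": {
  "increments": [
    {"delta_pos": [0,0,-0.5],"rotation": [0,0,0],"grip": 0.57}
  ]
}}

```text
t: 3.55
tcp_pos: [0.5243, -0.2267, 0.0331]
ee_rot: [0.581, 0.814, 0.0, -0.0]
ft_force: [-0.0, 0.6, 0.7]
grip_width: 0.0404
```

Request:
{"api": "drive_tool", "payload": {
  "increments": [
    {"delta_pos": [0,0,0],"rotation": [0,0,0],"grip": 0.7}
  ]
}}

```text
t: 3.65
tcp_pos: [0.5235, -0.2263, 0.032]
ee_rot: [0.582, 0.814, 0.0, -0.001]
ft_force: [-0.3, -0.1, 0.7]
grip_width: 0.0356
```

Request:
{"api": "drive_tool", "payload": {
  "increments": [
    {"delta_pos": [0,0,0],"rotation": [0,0,0],"grip": 0.8},
    {"delta_pos": [0,0,0],"rotation": [0,0,0],"grip": 0.9},
    {"delta_pos": [0,0,0],"rotation": [0,0,0],"grip": 0.95}
  ],
  "force": 15
}}

```text
t: 3.95
tcp_pos: [0.5235, -0.2263, 0.0316]
ee_rot: [0.582, 0.814, 0.0, -0.001]
ft_force: [-0.9, 0.7, -0.4]
grip_width: 0.0148
```

Request:
{"api": "drive_tool", "payload": {
  "increments": [
    {"delta_pos": [0,0,0],"rotation": [0,0,0],"grip": 0.95},
    {"delta_pos": [0,0,0],"rotation": [0,0,0],"grip": 0.95}
  ]
}}

```text
t: 4.15
tcp_pos: [0.5236, -0.2263, 0.0318]
ee_rot: [0.582, 0.814, 0.0, -0.001]
ft_force: [0.1, -0.0, -0.2]
grip_width: 0.0152
```

Request:
{"api": "drive_tool", "payload": {
  "increments": [
    {"delta_pos": [0,0,1],"rotation": [0,0,0],"grip": 0.95},
    {"delta_pos": [0,0,1.5],"rotation": [0,0,0],"grip": 0.95},
    {"delta_pos": [0,0,2],"rotation": [0,0,0],"grip": 0.95},
    {"delta_pos": [0,0,2],"rotation": [0,0,0],"grip": 0.95},
    {"delta_pos": [0,0,1],"rotation": [0,0,0],"grip": 0.95}
  ]
}}

```text
t: 4.65
tcp_pos: [0.5228, -0.2258, 0.112]
ee_rot: [0.582, 0.814, -0.0, -0.002]
ft_force: [-0.2, -0.5, -0.9]
grip_width: 0.0154
```

Run:
```python
from h import *
s=env.get_state();print(s["tcp_pos"],s["ee_rot"],s["grip_width"])
a=camera("side");cv2.imwrite("pics/s2.png",cv2.resize(a[140:300,160:300],None,fx=4,fy=3.7,interpolation=cv2.INTER_CUBIC))
th=np.radians(-17.68);R=np.array([[np.cos(th),-np.sin(th)],[np.sin(th),np.cos(th)]])
print(R@[.015,-.03]+[.5414,.0944])
```

```text
[ 0.52282217 -0.22578414  0.11197812] [ 5.81506315e-01  8.13539883e-01 -2.93391057e-06 -1.80695797e-03] 0.015394986644334118
[0.5465805  0.06126147]
```

View pics/s2.png

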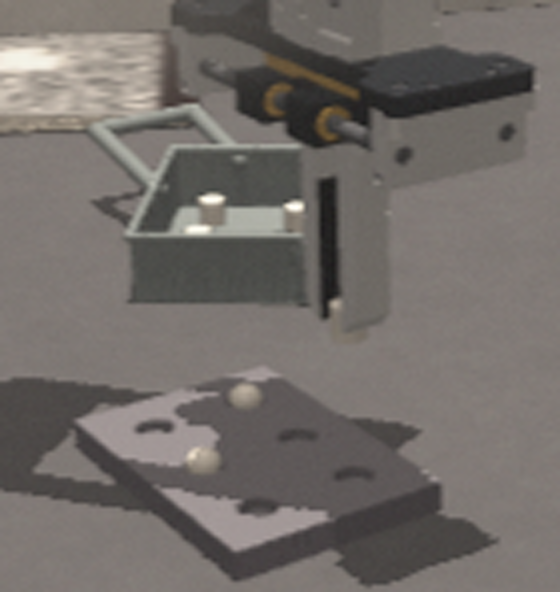

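Request:
{"api": "drive_tool", "payload": {
  "increments": [
    {"delta_pos": [0.3,3,0],"rotation": [0,0,0],"grip": 0.95},
    {"delta_pos": [0.4,4.5,0],"rotation": [0,0,0],"grip": 0.95},
    {"delta_pos": [0.4,4.5,0],"rotation": [0,0,0],"grip": 0.95},
    {"delta_pos": [0.4,4.5,0],"rotation": [0,0,0],"grip": 0.95},
    {"delta_pos": [0.4,4.5,0],"rotation": [0,0,0],"grip": 0.95}
  ]
}}

```text
t: 5.2
tcp_pos: [0.5442, -0.0171, 0.1169]
ee_rot: [0.586, 0.81, 0.0, 0.004]
ft_force: [0.2, -0.8, -0.5]
grip_width: 0.0152
```

Request:
{"api": "drive_tool", "payload": {
  "increments": [
    {"delta_pos": [0.3,4,0],"rotation": [0,0,0],"grip": 0.95},
    {"delta_pos": [0.3,2.5,0],"rotation": [0,0,0],"grip": 0.95},
    {"delta_pos": [0,0,0],"rotation": [0,0,0],"grip": 0.95}
  ]
}}

```text
t: 5.5
tcp_pos: [0.5491, 0.056, 0.1169]
ee_rot: [0.584, 0.812, 0.001, 0.003]
ft_force: [-0.3, -0.7, -0.4]
grip_width: 0.0154
```

Request:
{"api": "drive_tool", "payload": {
  "increments": [
    {"delta_pos": [-0.2,0.5,-2],"rotation": [0,0,0],"grip": 0.95},
    {"delta_pos": [0,0,-2.5],"rotation": [0,0,0],"grip": 0.95},
    {"delta_pos": [0,0,-2],"rotation": [0,0,0],"grip": 0.95},
    {"delta_pos": [0,0,0],"rotation": [0,0,0],"grip": 0.95}
  ]
}}

```text
t: 5.9
tcp_pos: [0.5475, 0.0596, 0.0513]
ee_rot: [0.583, 0.813, 0.001, 0.005]
ft_force: [-0.2, -0.7, -1.0]
grip_width: 0.0152
```

Request:
{"api": "drive_tool", "payload": {
  "increments": [
    {"delta_pos": [0,0,-1.2],"rotation": [0.3,0.4,0],"grip": 0.95},
    {"delta_pos": [0,0,-0.8],"rotation": [0,0,0],"grip": 0.95},
    {"delta_pos": [0,0,0],"rotation": [0,0,0],"grip": 0.95}
  ]
}}

```text
t: 6.2
tcp_pos: [0.5487, 0.0575, 0.0315]
ee_rot: [0.584, 0.812, 0.001, 0.001]
ft_force: [0.3, -0.1, -0.3]
grip_width: 0.0157
```

Request:
{"api": "drive_tool", "payload": {
  "increments": [
    {"delta_pos": [-0.1,0.1,-0.4],"rotation": [0,0,0],"grip": 0.95},
    {"delta_pos": [0,0,0],"rotation": [0,0,0],"grip": 0.95}
  ]
}}

```text
t: 6.4
tcp_pos: [0.5485, 0.0581, 0.028]
ee_rot: [0.584, 0.812, 0.001, 0.002]
ft_force: [1.0, 0.8, 0.4]
grip_width: 0.0155
```

Request:
{"api": "drive_tool", "payload": {
  "increments": [
    {"delta_pos": [0,0,-0.2],"rotation": [0,0,0],"grip": 0.95},
    {"delta_pos": [0,0,0],"rotation": [0,0,0],"grip": 0.95}
  ]
}}

```text
t: 6.6
tcp_pos: [0.5493, 0.0582, 0.0267]
ee_rot: [0.584, 0.812, 0.002, 0.003]
ft_force: [0.2, -1.0, -0.2]
grip_width: 0.0152
```

Request:
{"api": "drive_tool", "payload": {
  "increments": [
    {"delta_pos": [0,0,0],"rotation": [0,0,0],"grip": 0.75},
    {"delta_pos": [0,0,0],"rotation": [0,0,0],"grip": 0.7},
    {"delta_pos": [0,0,0],"rotation": [0,0,0],"grip": 0.68}
  ]
}}

```text
t: 6.9
tcp_pos: [0.55, 0.0583, 0.0275]
ee_rot: [0.584, 0.812, 0.002, 0.003]
ft_force: [-0.8, 0.8, -0.4]
grip_width: 0.0294
```

Request:
{"api": "drive_tool", "payload": {
  "increments": [
    {"delta_pos": [0,0,1],"rotation": [0,0,0],"grip": 0.68},
    {"delta_pos": [0,0,2],"rotation": [0,0,0],"grip": 0.68},
    {"delta_pos": [0,0,3],"rotation": [0,0,0],"grip": 0.68},
    {"delta_pos": [0,0,4],"rotation": [0,0,0],"grip": 0.68},
    {"delta_pos": [0,0,3],"rotation": [0,0,0],"grip": 0.68}
  ]
}}

```text
t: 7.4
tcp_pos: [0.5445, 0.0586, 0.1585]
ee_rot: [0.584, 0.812, -0.001, -0.002]
ft_force: [0.6, -0.9, 0.3]
grip_width: 0.0299
```

Run:
```python
from h import *
s=env.get_state();print(s["tcp_pos"],s["ee_rot"],s["grip_width"])
a=camera("side");b=camera("top");x=cv2.resize(a[140:300,160:300],None,fx=3,fy=3);y=cv2.resize(b[160:260,180:290],None,fx=3,fy=3)
c=np.zeros((480,800,3),np.uint8);c[:,:420]=x;c[:300,430:760]=y;cv2.imwrite("pics/s3.png",c)
```

```text
[0.54452596 0.05860297 0.15853887] [ 0.58361845  0.81202587 -0.00092281 -0.00162369] 0.02988135586836792
```

View pics/s3.png

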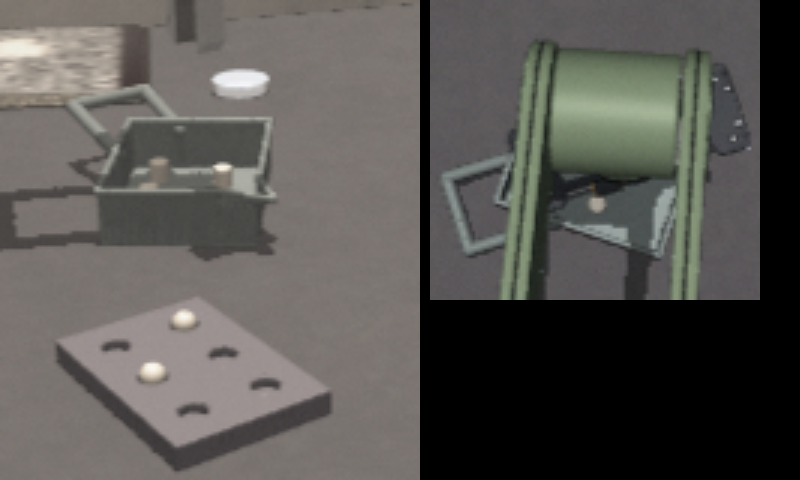

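Request:
{"api": "drive_tool", "payload": {
  "increments": [
    {"delta_pos": [-1.1,3.8,0],"rotation": [0,0,0],"grip": 0.69},
    {"delta_pos": [-1.2,4.2,0],"rotation": [0,0,0],"grip": 0.69},
    {"delta_pos": [-1.2,4.2,-1],"rotation": [0,0,0],"grip": 0.69},
    {"delta_pos": [-1.2,4.2,-1],"rotation": [0,0,0],"grip": 0.69},
    {"delta_pos": [0,0,0],"rotation": [0,0,0],"grip": 0.69}
  ]
}}

```text
t: 8.0
tcp_pos: [0.4992, 0.2255, 0.1419]
ee_rot: [0.586, 0.81, 0.002, 0.004]
ft_force: [-0.1, 1.1, -1.6]
grip_width: 0.0294
```

Run:
```python
from h import *
s=env.get_state();print(s["tcp_pos"],s["ee_rot"],s["grip_width"])
a=camera("side");b=camera("top");cv2.imwrite("pics/t4.png",b);cv2.imwrite("pics/s4raw.png",a);x=cv2.resize(a[140:300,160:300],None,fx=3,fy=3);y=cv2.resize(b[160:260,180:290],None,fx=3,fy=3)
c=np.zeros((480,800,3),np.uint8);c[:,:420]=x;c[:300,430:760]=y;cv2.imwrite("pics/s4.png",c)
```

```text
[0.49920409 0.22550166 0.14193843] [0.58603061 0.81027728 0.00242197 0.00360361] 0.029377323009477416
```

View pics/s4.png

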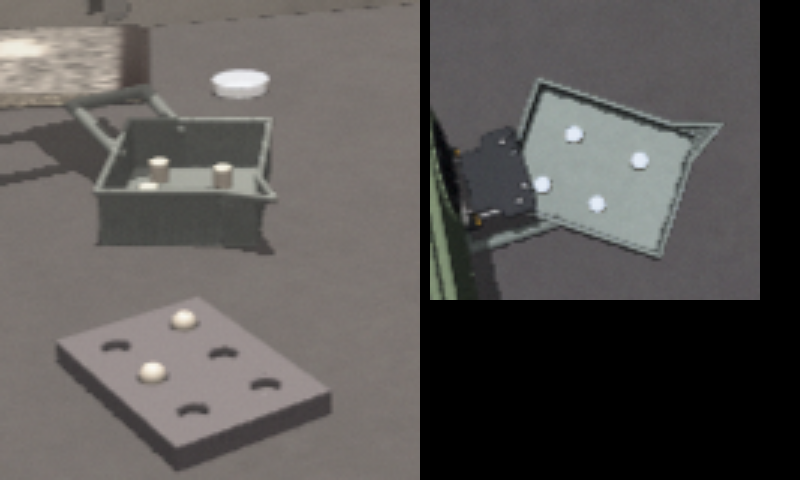

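Request:
{"api": "drive_tool", "payload": {
  "increments": [
    {"delta_pos": [-0.2,-0.2,-2],"rotation": [0.2,0.3,0.8],"grip": 0.69},
    {"delta_pos": [0,0,-2],"rotation": [0,0,0],"grip": 0.69},
    {"delta_pos": [0,0,0],"rotation": [0,0,0],"grip": 0.69}
  ]
}}

```text
t: 8.4
tcp_pos: [0.5018, 0.2168, 0.1031]
ee_rot: [0.583, 0.813, 0.003, 0.004]
ft_force: [0.1, 0.2, 0.5]
grip_width: 0.0288
```

Request:
{"api": "drive_tool", "payload": {
  "increments": [
    {"delta_pos": [0,0,0],"rotation": [0,0,0],"grip": 0.69}
  ]
}}

```text
t: 8.5
tcp_pos: [0.5025, 0.2155, 0.1034]
ee_rot: [0.583, 0.812, 0.003, 0.004]
ft_force: [0.5, -0.4, 0.6]
grip_width: 0.0289
```

Request:
{"api": "drive_tool", "payload": {
  "increments": [
    {"delta_pos": [-0.55,0.7,-1],"rotation": [0,0.6,0],"grip": 0.69}
  ]
}}

```text
t: 8.6
tcp_pos: [0.4992, 0.2218, 0.0952]
ee_rot: [0.584, 0.811, 0.001, 0.001]
ft_force: [-0.2, 0.4, -0.1]
grip_width: 0.0295
```

Request:
{"api": "drive_tool", "payload": {
  "increments": [
    {"delta_pos": [0,0,0],"rotation": [0,0,0],"grip": 0.69}
  ]
}}

```text
t: 8.7
tcp_pos: [0.4982, 0.2217, 0.0943]
ee_rot: [0.585, 0.811, 0.0, -0.0]
ft_force: [-0.7, -0.0, 0.2]
grip_width: 0.0288
```

Request:
{"api": "drive_tool", "payload": {
  "increments": [
    {"delta_pos": [-0.15,0.1,-1.2],"rotation": [0,0,0.6],"grip": 0.69}
  ]
}}

```text
t: 8.8
tcp_pos: [0.4991, 0.2233, 0.0843]
ee_rot: [0.58, 0.815, 0.003, 0.002]
ft_force: [1.3, -0.5, 0.1]
grip_width: 0.0289
```

Request:
{"api": "drive_tool", "payload": {
  "increments": [
    {"delta_pos": [0,0,0],"rotation": [0,0,0],"grip": 0.69}
  ]
}}

```text
t: 8.9
tcp_pos: [0.4974, 0.223, 0.0824]
ee_rot: [0.58, 0.815, 0.001, 0.001]
ft_force: [-0.3, 0.1, 0.1]
grip_width: 0.0291
```

Run:
```python
from h import *
s=env.get_state();print(s["tcp_pos"],s["ee_rot"])
a=camera("side");cv2.imwrite("pics/s5.png",cv2.resize(a[80:240,120:280],None,fx=3.7,fy=3.7,interpolation=cv2.INTER_CUBIC))
```

```text
[0.4973814  0.22300739 0.08242907] [5.79863211e-01 8.14712912e-01 1.08944704e-03 5.84589392e-04]
```

View pics/s5.png

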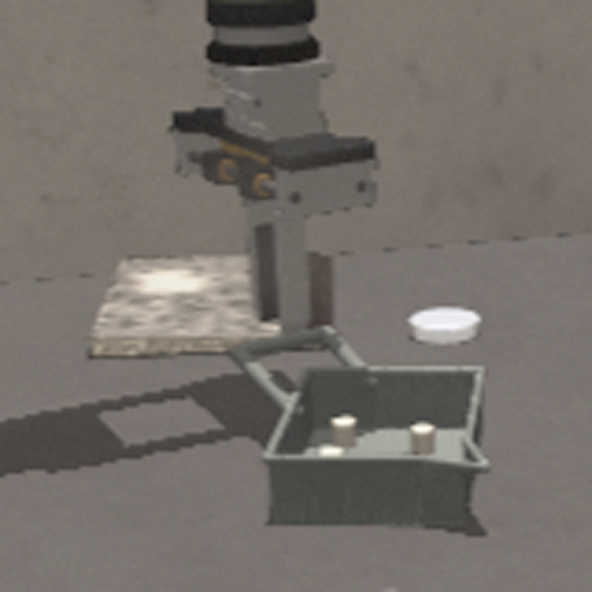

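Request:
{"api": "drive_tool", "payload": {
  "increments": [
    {"delta_pos": [0,0,-1],"rotation": [0,0,0],"grip": 0.69}
  ]
}}

```text
t: 9.05
tcp_pos: [0.5003, 0.2238, 0.0749]
ee_rot: [0.58, 0.815, 0.004, 0.003]
ft_force: [0.5, -0.3, -0.3]
grip_width: 0.0291
```

Request:
{"api": "drive_tool", "payload": {
  "increments": [
    {"delta_pos": [0,0,-0.8],"rotation": [0,0,0],"grip": 0.69}
  ]
}}

```text
t: 9.15
tcp_pos: [0.5001, 0.2239, 0.0661]
ee_rot: [0.58, 0.815, 0.004, 0.003]
ft_force: [-1.1, -0.6, -0.1]
grip_width: 0.029
```

Request:
{"api": "drive_tool", "payload": {
  "increments": [
    {"delta_pos": [0,0,-0.8],"rotation": [0,0,0],"grip": 0.69}
  ]
}}

```text
t: 9.25
tcp_pos: [0.5002, 0.2239, 0.0575]
ee_rot: [0.58, 0.815, 0.004, 0.003]
ft_force: [0.4, 0.4, 0.1]
grip_width: 0.029
```

Request:
{"api": "drive_tool", "payload": {
  "increments": [
    {"delta_pos": [0,0,0],"rotation": [0,0,0],"grip": 0.69}
  ]
}}

```text
t: 9.35
tcp_pos: [0.4988, 0.2235, 0.0557]
ee_rot: [0.58, 0.815, 0.002, 0.002]
ft_force: [0.3, 0.1, 0.9]
grip_width: 0.0289
```

Request:
{"api": "drive_tool", "payload": {
  "increments": [
    {"delta_pos": [-0.15,-0.05,-0.4],"rotation": [0,0.3,0],"grip": 0.69}
  ]
}}

```text
t: 9.45
tcp_pos: [0.4977, 0.2232, 0.0517]
ee_rot: [0.58, 0.815, 0.001, -0.0]
ft_force: [-0.2, 0.2, 1.4]
grip_width: 0.0289
```

Request:
{"api": "drive_tool", "payload": {
  "increments": [
    {"delta_pos": [0,0,0],"rotation": [0,0,0],"grip": 0.75}
  ],
  "force": 20
}}

```text
t: 9.55
tcp_pos: [0.4969, 0.2229, 0.0508]
ee_rot: [0.58, 0.815, 0.0, -0.001]
ft_force: [-0.6, -1.0, 0.2]
grip_width: 0.025
```

Request:
{"api": "drive_tool", "payload": {
  "increments": [
    {"delta_pos": [0,0,0],"rotation": [0,0,0],"grip": 0.8},
    {"delta_pos": [0,0,0],"rotation": [0,0,0],"grip": 0.85},
    {"delta_pos": [0,0,0],"rotation": [0,0,0],"grip": 0.95},
    {"delta_pos": [0,0,0],"rotation": [0,0,0],"grip": 1.0}
  ]
}}

```text
t: 9.95
tcp_pos: [0.4972, 0.2232, 0.0512]
ee_rot: [0.58, 0.815, 0.001, -0.001]
ft_force: [0.1, 0.1, -1.6]
grip_width: 0.0111
```

```bash
cat > tl.py <<'E'
from h import *
import sys
from scipy.spatial.transform import Rotation as Ro
P=np.array([.5743,0.,0]);b=np.array([.9444,.3287,0]);f=np.array([.3287,-.9444,0])
p0=np.array([.4970,.2231,.0510]);R0=Ro.from_quat([.580,.8146,0,0])
def tgt(th): 
    R=Ro.from_rotvec(b*np.radians(th));return P+R.apply(p0-P),R*R0
def rep(nxt):
    s=env.get_state();p=s["tcp_pos"];R=Ro.from_quat(s["ee_rot"])
    rel=(R*R0.inv()).as_rotvec(degrees=True);th=rel@b
    print("t",s["t"],"p",p.round(4),"theta",th.round(2),"rel",rel.round(2),"F",s["ft_force"].round(1),"M",s["moment"].round(2),"w",s["grip_width"])
    print("dev from arc at theta(mm)",((p-tgt(th)[0])*1000).round(1), "q",s["joint_positions"].round(2))
    for n in nxt:
        q,RR=tgt(n);print(n,"delta cm",((q-p)*100).round(2),"rot",(RR*R.inv()).as_rotvec(degrees=True).round(2))
if __name__=="__main__": rep([float(x) for x in sys.argv[1:]])
E
python3 tl.py 1 2 3 4 5
```

```text
t 9.95 p [0.4972 0.2232 0.0512] theta 0.12 rel [0.12 0.01 0.04] F [ 0.1  0.1 -1.6] M [ 0.06 -0.   -0.01] w 0.011113886369970778
dev from arc at theta(mm) [ 0.2  0.1 -0.2] q [ 0.26  0.34  1.75  0.    1.04 -1.64]
1.0 delta cm [ 0.01 -0.09  0.39] rot [ 0.83  0.32 -0.04]
2.0 delta cm [ 0.04 -0.19  0.8 ] rot [ 1.77  0.64 -0.04]
3.0 delta cm [ 0.08 -0.29  1.21] rot [ 2.72  0.97 -0.04]
4.0 delta cm [ 0.12 -0.4   1.61] rot [ 3.66  1.3  -0.04]
5.0 delta cm [ 0.16 -0.51  2.02] rot [ 4.6   1.63 -0.04]
```

Request:
{"api": "drive_tool", "payload": {
  "increments": [
    {"delta_pos": [0.02,-0.09,0.4],"rotation": [0.9,0.3,0],"grip": 1.0},
    {"delta_pos": [0.03,-0.1,0.4],"rotation": [0.9,0.3,0],"grip": 1.0},
    {"delta_pos": [0.03,-0.1,0.4],"rotation": [0.9,0.3,0],"grip": 1.0}
  ],
  "force": 45
}}

```text
t: 10.25
tcp_pos: [0.4973, 0.2203, 0.0635]
ee_rot: [0.579, 0.815, 0.016, -0.022]
ft_force: [0.1, -0.9, -1.4]
grip_width: 0.0104
```

```bash
python3 tl.py 3 4 5 6 7
```

```text
t 10.25 p [0.4973 0.2203 0.0635] theta 3.15 rel [2.97 1.04 0.14] F [ 0.1 -0.9 -1.4] M [ 0.   -0.03  0.01] w 0.010426522845325453
dev from arc at theta(mm) [-0.7  0.1 -0.4] q [ 0.22  0.32  1.75  0.06  1.07 -1.71]
3.0 delta cm [ 0.07  0.   -0.02] rot [-0.14 -0.05 -0.14]
4.0 delta cm [ 0.11 -0.11  0.39] rot [ 0.81  0.28 -0.14]
5.0 delta cm [ 0.15 -0.22  0.79] rot [ 1.75  0.61 -0.14]
6.0 delta cm [ 0.19 -0.34  1.19] rot [ 2.7   0.94 -0.14]
7.0 delta cm [ 0.23 -0.47  1.59] rot [ 3.64  1.27 -0.14]
```

Request:
{"api": "drive_tool", "payload": {
  "increments": [
    {"delta_pos": [0.08,-0.11,0.42],"rotation": [0.85,0.3,-0.1],"grip": 1.0},
    {"delta_pos": [0.06,-0.11,0.4],"rotation": [0.9,0.32,0],"grip": 1.0},
    {"delta_pos": [0.05,-0.12,0.4],"rotation": [0.93,0.33,0],"grip": 1.0},
    {"delta_pos": [0.05,-0.12,0.4],"rotation": [0.93,0.33,0],"grip": 1.0}
  ]
}}

```text
t: 10.65
tcp_pos: [0.5002, 0.2151, 0.0817]
ee_rot: [0.579, 0.813, 0.037, -0.052]
ft_force: [0.3, -0.4, -2.3]
grip_width: 0.0106
```

```bash
python3 tl.py 8 9 10 11 12;python3 - <<'E'
from h import *
a=camera("side");cv2.imwrite("pics/s6.png",cv2.resize(a[80:240,120:280],None,fx=3.7,fy=3.7,interpolation=cv2.INTER_CUBIC))
E
```

```text
t 10.65 p [0.5002 0.2151 0.0817] theta 7.36 rel [ 6.97  2.39 -0.04] F [ 0.3 -0.4 -2.3] M [ 0.05  0.01 -0.03] w 0.010594350534474144
dev from arc at theta(mm) [ 0.4 -0.   0.9] q [ 0.17  0.3   1.74  0.14  1.12 -1.8 ]
8.0 delta cm [-0.01 -0.08  0.17] rot [0.59 0.24 0.04]
9.0 delta cm [ 0.04 -0.22  0.56] rot [1.54 0.57 0.04]
10.0 delta cm [ 0.09 -0.37  0.95] rot [2.48 0.89 0.04]
11.0 delta cm [ 0.14 -0.53  1.34] rot [3.42 1.22 0.04]
12.0 delta cm [ 0.2  -0.69  1.73] rot [4.37 1.55 0.04]
```

View pics/s6.png

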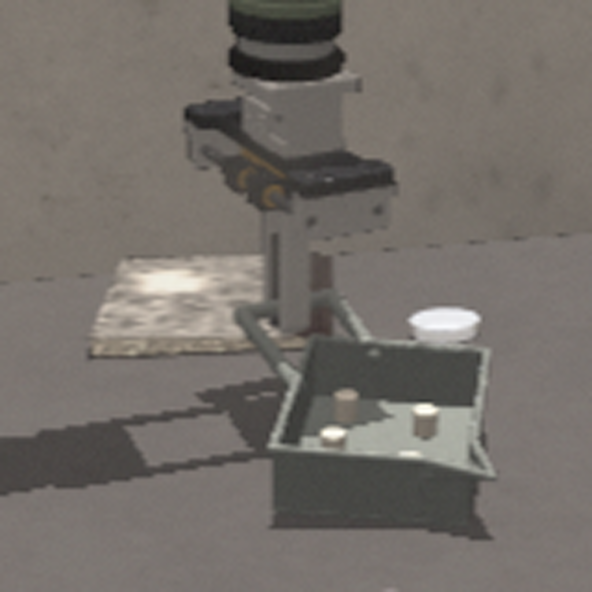

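Request:
{"api": "drive_tool", "payload": {
  "increments": [
    {"delta_pos": [0.02,-0.13,0.32],"rotation": [0.85,0.32,0],"grip": 1.0},
    {"delta_pos": [0.04,-0.14,0.36],"rotation": [0.9,0.33,0],"grip": 1.0}
  ]
}}

```text
t: 10.9
tcp_pos: [0.5013, 0.2119, 0.0895]
ee_rot: [0.579, 0.812, 0.048, -0.066]
ft_force: [-1.1, 0.9, -0.9]
grip_width: 0.0107
```

```bash
python3 tl.py 9 10 11 12
```

```text
t 10.9 p [0.5013 0.2119 0.0895] theta 9.38 rel [ 8.87  3.05 -0.06] F [-1.1  0.9 -0.9] M [-0.05 -0.06 -0.  ] w 0.010652240596000104
dev from arc at theta(mm) [ 0.5 -0.4  0.7] q [ 0.14  0.29  1.74  0.18  1.15 -1.84]
9.0 delta cm [-0.07  0.09 -0.22] rot [-0.37 -0.1   0.06]
10.0 delta cm [-0.02 -0.05  0.18] rot [0.58 0.23 0.06]
11.0 delta cm [ 0.03 -0.21  0.57] rot [1.52 0.56 0.06]
12.0 delta cm [ 0.09 -0.37  0.95] rot [2.47 0.89 0.06]
```

Now pause at about 12° so they slide gently.

Request:
{"api": "drive_tool", "payload": {
  "increments": [
    {"delta_pos": [0.02,-0.13,0.32],"rotation": [0.9,0.33,0],"grip": 1.0},
    {"delta_pos": [0.03,-0.13,0.34],"rotation": [0.9,0.33,0],"grip": 1.0},
    {"delta_pos": [0.03,-0.13,0.34],"rotation": [0.9,0.33,0],"grip": 1.0},
    {"delta_pos": [0,0,0],"rotation": [0,0,0],"grip": 1.0},
    {"delta_pos": [0,0,0],"rotation": [0,0,0],"grip": 1.0}
  ]
}}

```text
t: 11.4
tcp_pos: [0.5031, 0.2067, 0.1009]
ee_rot: [0.577, 0.809, 0.063, -0.089]
ft_force: [-0.4, 0.2, -0.8]
grip_width: 0.0107
```

Request:
{"api": "drive_tool", "payload": {
  "increments": [
    {"delta_pos": [0,0,0],"rotation": [0,0,0],"grip": 1.0},
    {"delta_pos": [0,0,0],"rotation": [0,0,0],"grip": 1.0},
    {"delta_pos": [0,0,0],"rotation": [0,0,0],"grip": 1.0},
    {"delta_pos": [0,0,0],"rotation": [0,0,0],"grip": 1.0},
    {"delta_pos": [0,0,0],"rotation": [0,0,0],"grip": 1.0}
  ]
}}

```text
t: 11.9
tcp_pos: [0.5025, 0.207, 0.1003]
ee_rot: [0.577, 0.81, 0.063, -0.089]
ft_force: [0.2, -0.8, -1.9]
grip_width: 0.0111
```

```bash
cat > pic.py <<'E'
from h import *
import sys
a=camera("side");b=camera("top")
x=cv2.resize(a[110:230,160:280],None,fx=4,fy=4,interpolation=cv2.INTER_CUBIC);y=cv2.resize(b[165:265,190:270],None,fx=4,fy=4,interpolation=cv2.INTER_CUBIC)
c=np.zeros((480,800,3),np.uint8);c[:,:480]=x;c[:400,480:]=y;cv2.imwrite(sys.argv[1],c)
E
python3 pic.py pics/s7.png;python3 tl.py 13 14 15 16 17
```

```text
t 12.0 p [0.5025 0.207  0.1003] theta 12.47 rel [11.78  4.1  -0.05] F [ 0.   0.8 -1.9] M [-0.16 -0.08 -0.  ] w 0.010217715530926827
dev from arc at theta(mm) [ 0.1 -0.5 -0.4] q [ 0.1   0.28  1.73  0.23  1.19 -1.89]
13.0 delta cm [ 0.02 -0.04  0.25] rot [0.5  0.17 0.05]
14.0 delta cm [ 0.08 -0.21  0.63] rot [1.44 0.5  0.05]
15.0 delta cm [ 0.15 -0.39  1.  ] rot [2.39 0.82 0.05]
16.0 delta cm [ 0.21 -0.58  1.38] rot [3.33 1.15 0.05]
17.0 delta cm [ 0.28 -0.77  1.75] rot [4.28 1.48 0.05]
```

View pics/s7.png

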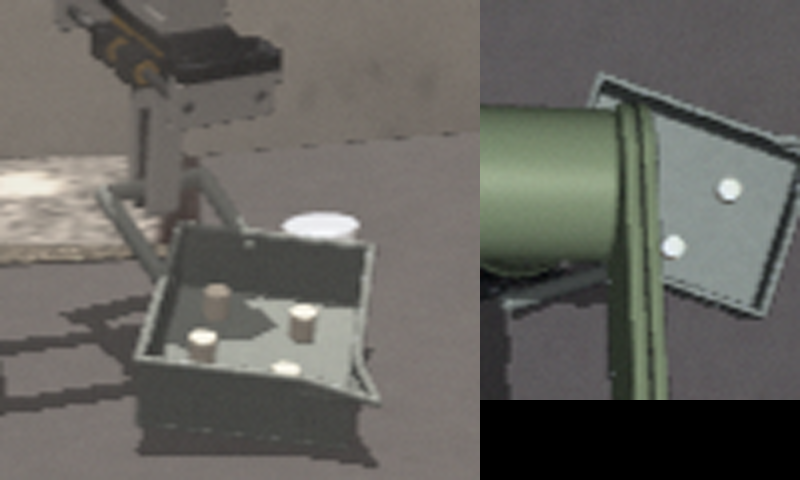

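Request:
{"api": "drive_tool", "payload": {
  "increments": [
    {"delta_pos": [0.05,-0.15,0.4],"rotation": [0.95,0.33,0],"grip": 1.0},
    {"delta_pos": [0.06,-0.18,0.38],"rotation": [0.95,0.33,0],"grip": 1.0},
    {"delta_pos": [0.06,-0.18,0.37],"rotation": [0.95,0.33,0],"grip": 1.0},
    {"delta_pos": [0.07,-0.18,0.37],"rotation": [0.95,0.33,0],"grip": 1.0},
    {"delta_pos": [0,0,0],"rotation": [0,0,0],"grip": 1.0}
  ]
}}

```text
t: 12.5
tcp_pos: [0.5055, 0.1991, 0.1171]
ee_rot: [0.574, 0.806, 0.085, -0.119]
ft_force: [0.2, -0.1, -1.6]
grip_width: 0.0104
```

```bash
python3 pic.py pics/s8.png;python3 tl.py 17 18 19 20
```

```text
t 12.6 p [0.5051 0.1993 0.1166] theta 16.78 rel [15.85  5.51 -0.02] F [ 0.9 -0.3 -0.5] M [-0.23 -0.12 -0.  ] w 0.011039722044773083
dev from arc at theta(mm) [-0.1 -0.4 -0.4] q [ 0.04  0.27  1.72  0.3   1.25 -1.97]
17.0 delta cm [ 0.02 -0.    0.12] rot [0.21 0.08 0.02]
18.0 delta cm [ 0.09 -0.2   0.48] rot [1.15 0.4  0.02]
19.0 delta cm [ 0.16 -0.4   0.85] rot [2.1  0.73 0.02]
20.0 delta cm [ 0.23 -0.61  1.21] rot [3.04 1.06 0.02]
```

View pics/s8.png

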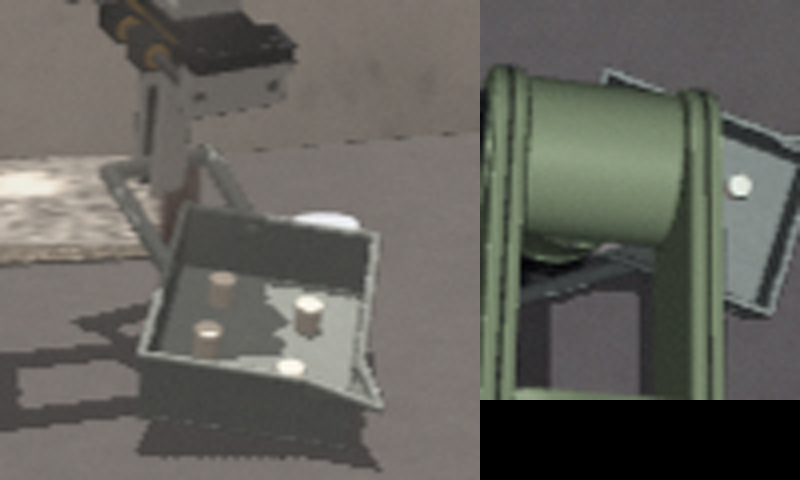

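Request:
{"api": "drive_tool", "payload": {
  "increments": [
    {"delta_pos": [0.06,-0.15,0.42],"rotation": [0.95,0.33,0],"grip": 1.0},
    {"delta_pos": [0.07,-0.19,0.38],"rotation": [0.95,0.33,0],"grip": 1.0},
    {"delta_pos": [0.07,-0.2,0.37],"rotation": [0.95,0.33,0],"grip": 1.0},
    {"delta_pos": [0.07,-0.2,0.36],"rotation": [0.95,0.33,0],"grip": 1.0},
    {"delta_pos": [0,0,0],"rotation": [0,0,0],"grip": 1.0}
  ]
}}

```text
t: 13.1
tcp_pos: [0.5077, 0.1913, 0.133]
ee_rot: [0.57, 0.801, 0.106, -0.15]
ft_force: [0.4, 0.1, -1.9]
grip_width: 0.0111
```

```bash
python3 pic.py pics/s9.png;python3 tl.py 21 22 23 24
```

```text
t 13.2 p [0.5073 0.1916 0.1326] theta 21.08 rel [19.9   6.98  0.06] F [ 0.2 -0.5 -1.1] M [-0.29 -0.18  0.06] w 0.011063946442830652
dev from arc at theta(mm) [-0.9  0.7  0. ] q [-0.01  0.27  1.7   0.36  1.32 -2.03]
21.0 delta cm [ 0.08 -0.05 -0.03] rot [-0.07 -0.06 -0.06]
22.0 delta cm [ 0.16 -0.27  0.32] rot [ 0.88  0.27 -0.07]
23.0 delta cm [ 0.24 -0.5   0.66] rot [ 1.82  0.6  -0.07]
24.0 delta cm [ 0.32 -0.73  1.01] rot [ 2.76  0.92 -0.07]
```

View pics/s9.png

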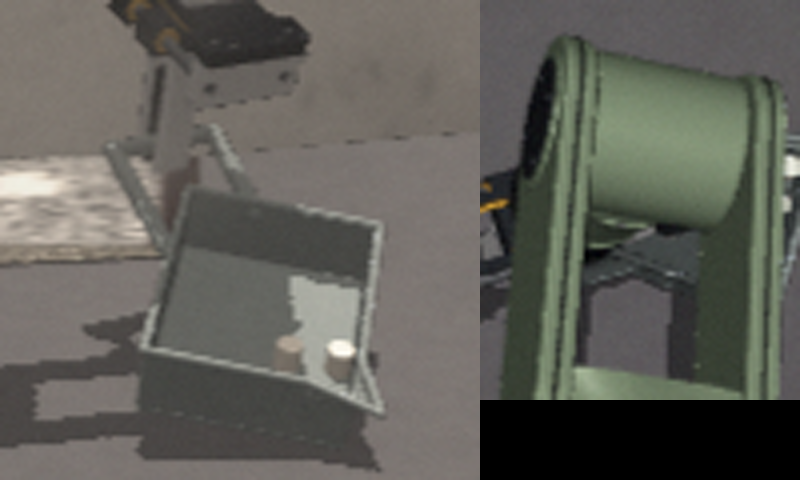

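Request:
{"api": "drive_tool", "payload": {
  "increments": [
    {"delta_pos": [0.1,-0.22,0.36],"rotation": [0.93,0.3,-0.05],"grip": 1.0},
    {"delta_pos": [0.08,-0.22,0.36],"rotation": [0.94,0.33,0],"grip": 1.0},
    {"delta_pos": [0.09,-0.23,0.35],"rotation": [0.94,0.33,0],"grip": 1.0},
    {"delta_pos": [0.09,-0.23,0.35],"rotation": [0.94,0.33,0],"grip": 1.0}
  ]
}}

```text
t: 13.6
tcp_pos: [0.5102, 0.1828, 0.1474]
ee_rot: [0.565, 0.795, 0.126, -0.18]
ft_force: [0.2, -0.8, -2.0]
grip_width: 0.0111
```

```bash
python3 tl.py 26 27 28 29 30
```

```text
t 13.6 p [0.5102 0.1828 0.1474] theta 25.36 rel [23.92  8.42  0.12] F [ 0.2 -0.8 -2. ] M [-0.27 -0.08 -0.01] w 0.011067910155691758
dev from arc at theta(mm) [-1.4  1.8  0.2] q [-0.06  0.28  1.68  0.41  1.38 -2.09]
26.0 delta cm [ 0.2  -0.34  0.19] rot [ 0.62  0.15 -0.14]
27.0 delta cm [ 0.29 -0.59  0.52] rot [ 1.57  0.48 -0.14]
28.0 delta cm [ 0.37 -0.84  0.85] rot [ 2.51  0.81 -0.14]
29.0 delta cm [ 0.46 -1.1   1.17] rot [ 3.45  1.14 -0.14]
30.0 delta cm [ 0.56 -1.37  1.48] rot [ 4.4   1.47 -0.14]
```

Request:
{"api": "drive_tool", "payload": {
  "increments": [
    {"delta_pos": [0.12,-0.3,0.34],"rotation": [0.94,0.3,-0.05],"grip": 1.0},
    {"delta_pos": [0.11,-0.29,0.34],"rotation": [0.94,0.3,0],"grip": 1.0},
    {"delta_pos": [0.1,-0.28,0.33],"rotation": [0.9,0.33,0],"grip": 1.0},
    {"delta_pos": [0.1,-0.27,0.32],"rotation": [0.9,0.33,0],"grip": 1.0}
  ]
}}

```text
t: 14.0
tcp_pos: [0.5149, 0.1707, 0.1624]
ee_rot: [0.56, 0.788, 0.148, -0.209]
ft_force: [-0.9, 0.5, -2.0]
grip_width: 0.0107
```

```bash
python3 tl.py 29 30 31;python3 pic.py pics/s10.png
```

```text
t 14.0 p [0.5149 0.1707 0.1624] theta 29.71 rel [28.05  9.8   0.05] F [-0.9  0.5 -2. ] M [-0.16 -0.09 -0.03] w 0.010737073589791427
dev from arc at theta(mm) [-0.6  0.8  1.1] q [-0.12  0.29  1.65  0.46  1.46 -2.14]
29.0 delta cm [-0.    0.11 -0.33] rot [-0.66 -0.25 -0.06]
30.0 delta cm [ 0.09 -0.16 -0.01] rot [ 0.28  0.08 -0.06]
31.0 delta cm [ 0.18 -0.43  0.3 ] rot [ 1.22  0.41 -0.06]
```

View pics/s10.png

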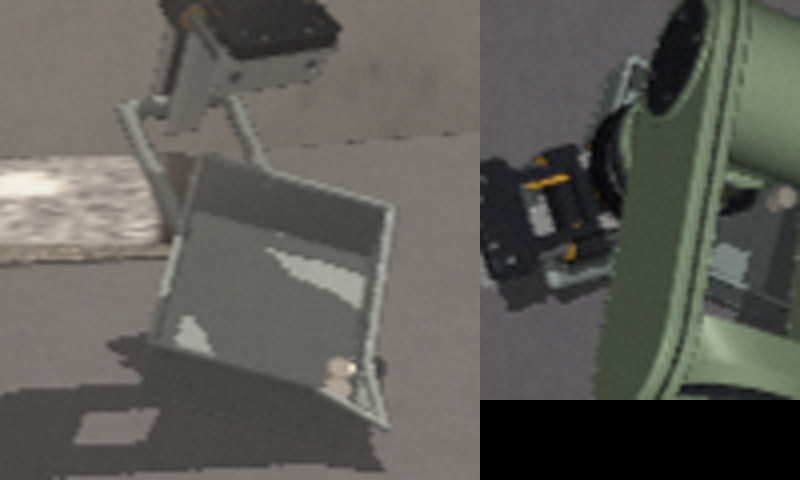

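Request:
{"api": "drive_tool", "payload": {
  "increments": [
    {"delta_pos": [0.05,-0.1,-0.05],"rotation": [0.3,0.1,0],"grip": 1.0},
    {"delta_pos": [0,0,0],"rotation": [0,0,0],"grip": 1.0},
    {"delta_pos": [0,0,0],"rotation": [0,0,0],"grip": 1.0}
  ]
}}

```text
t: 14.4
tcp_pos: [0.5159, 0.1692, 0.1617]
ee_rot: [0.56, 0.787, 0.15, -0.211]
ft_force: [-0.4, 0.1, -1.7]
grip_width: 0.0109
```

```bash
python3 tl.py 30;python3 - <<'E'
from h import *
a=camera("side");b=camera("top");cv2.imwrite("pics/s11f.png",a);cv2.imwrite("pics/t11f.png",b)
cv2.imwrite("pics/s11.png",cv2.resize(a[130:230,180:280],None,fx=6,fy=6,interpolation=cv2.INTER_CUBIC))
cv2.imwrite("pics/t11.png",cv2.resize(b[165:255,200:310],None,fx=6,fy=6,interpolation=cv2.INTER_CUBIC))
E
```

```text
t 14.4 p [0.5159 0.1692 0.1617] theta 29.97 rel [28.31  9.85  0.  ] F [-0.4  0.1 -1.7] M [-0.27 -0.   -0.05] w 0.010915291011083902
dev from arc at theta(mm) [ 0.2 -0.1 -0.4] q [-0.13  0.3   1.65  0.47  1.46 -2.15]
30.0 delta cm [-0.01 -0.    0.05] rot [0.02 0.01 0.  ]
```

View pics/s11.png

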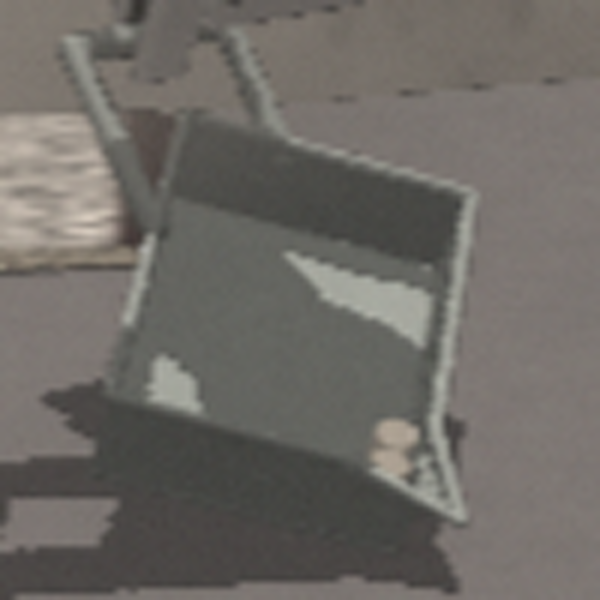

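View pics/t11.png

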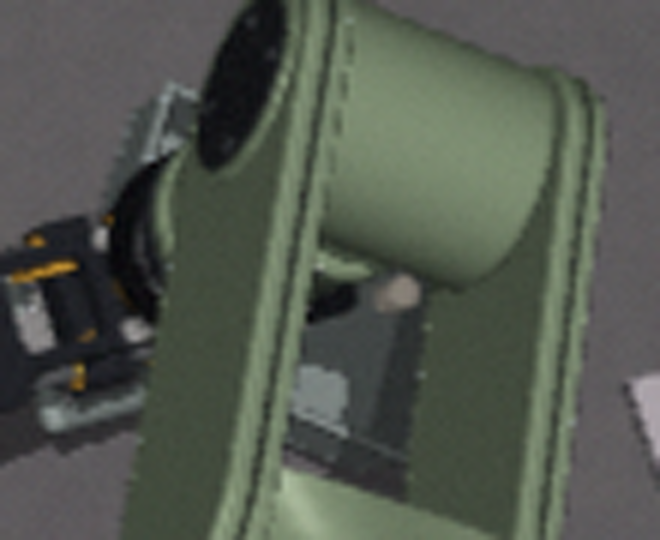

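View pics/s11f.png

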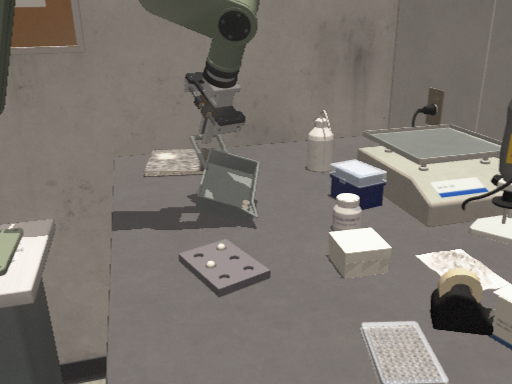

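Run:
```python
from h import *
from tl import P,b,Ro
th0=np.radians(-17.68);Rz=Ro.from_euler('z',th0);t=np.array([.5414,.0944,0])
def W(own,th):
    w=Rz.apply(own)+t;return P+Ro.from_rotvec(b*np.radians(th)).apply(w-P)
pts={'rim++':(.06,.08,.045),'rim-+':(-.06,.08,.045),'rim--':(-.06,-.08,.045),'floor++':(.057,.077,.003),'bot--':(-.06,-.08,0),'bot+-':(.06,-.08,0)}
for th in(27,30,33):
    print(th,{k:((proj("side",W(np.array(v),th))-[180,130])*6).round(0).tolist() for k,v in pts.items()})
R=Ro.from_rotvec(b*np.radians(30))*Rz
def own(n,u,v,h):
    o,d=ray(n,u,v);c=R.inv().apply(o-W(np.zeros(3),30));e=R.inv().apply(d)
    return (c+e*(h-c[2])/e[2])*1000
for h in(.011,.021): print("top blob",own("top",265.8,213.8,h).round(0),"side hi",own("side",180+395/6,130+433/6,h).round(0),"side lo",own("side",180+390/6,130+460/6,h).round(0))
for o in((.049,-.069),(.049,-.053),(.033,-.069),(.033,-.053),(.049,-.037),(.017,-.069)):
    print(o,"side zoom",((proj("side",W(np.array([*o,.021]),30))-[180,130])*6).round(),"top zoom",((proj("top",W(np.array([*o,.021]),30))-[200,165])*6).round())
```

```text
27 {'rim++': [463.0, 200.0], 'rim-+': [175.0, 128.0], 'rim--': [103.0, 397.0], 'floor++': [431.0, 278.0], 'bot--': [84.0, 481.0], 'bot+-': [396.0, 555.0]}
30 {'rim++': [470.0, 192.0], 'rim-+': [183.0, 112.0], 'rim--': [108.0, 394.0], 'floor++': [435.0, 267.0], 'bot--': [86.0, 474.0], 'bot+-': [396.0, 555.0]}
33 {'rim++': [477.0, 185.0], 'rim-+': [191.0, 98.0], 'rim--': [113.0, 392.0], 'floor++': [440.0, 256.0], 'bot--': [88.0, 468.0], 'bot+-': [396.0, 555.0]}
top blob [ 26. -70.  11.] side hi [ 51. -29.  11.] side lo [ 50. -44.  11.]
top blob [ 22. -65.  21.] side hi [ 49. -39.  21.] side lo [ 49. -53.  21.]
(0.049, -0.069) side zoom [385. 491.] top zoom [415. 244.]
(0.049, -0.053) side zoom [390. 460.] top zoom [386. 231.]
(0.033, -0.069) side zoom [344. 480.] top zoom [407. 275.]
(0.033, -0.053) side zoom [350. 449.] top zoom [378. 262.]
(0.049, -0.037) side zoom [395. 430.] top zoom [357. 218.]
(0.017, -0.069) side zoom [303. 469.] top zoom [399. 305.]
```

Run:
```python
from h import *
from tl import P,b,Ro
th0=np.radians(-17.68);Rz=Ro.from_euler('z',th0);t=np.array([.5414,.0944,0])
def W(own,th=30):
    w=Rz.apply(own)+t;return P+Ro.from_rotvec(b*np.radians(th)).apply(w-P)
im=cv2.imread("pics/t11f.png")[200:225,248:290];z=cv2.resize(im,None,fx=18,fy=18,interpolation=cv2.INTER_NEAREST)
cols=[(0,0,255),(0,255,0),(255,0,0)]
for x,c in zip((.033,.025,.017),cols):
    for h in(.003,.021):
        p=[((proj("top",W(np.array([x+.008*np.cos(a),-.069+.008*np.sin(a),h])))-[248,200]+.5)*18) for a in np.linspace(0,6.28,40)]
        cv2.polylines(z,[np.array(p).astype(int)],True,c,1)
cv2.imwrite("pics/z12.png",z)
```

```text
(no output)
```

View pics/z12.png

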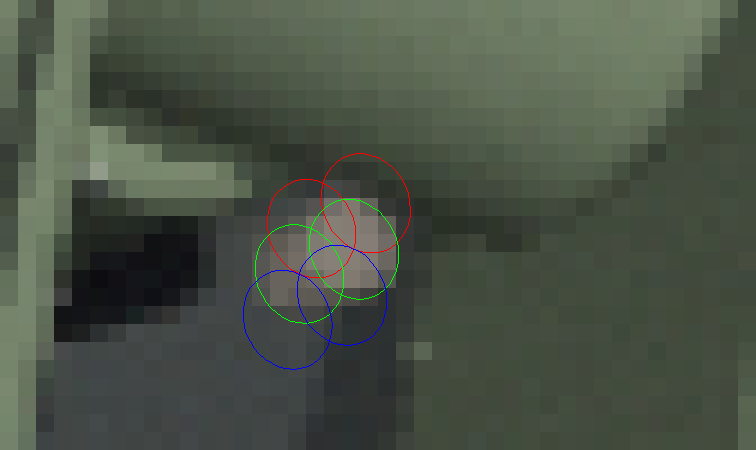

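Run:
```python
from h import *
for n,p,q in(("side","pics/side0.png","pics/s11f.png"),("top","pics/top0.png","pics/t11f.png")):
    a=cv2.imread(p).astype(int);b=cv2.imread(q).astype(int)
    m=((b.min(2)-a.min(2)>30)).astype(np.uint8)
    k,l,s,c=cv2.connectedComponentsWithStats(m)
    for j in range(1,k):
        if s[j,4]>5: print(n,c[j].round(),s[j])
```

```text
side [33.  3.] [ 21   0  25   7 169]
side [31. 33.] [26 32 12  3 24]
side [48. 46.] [44 46  9  2 11]
side [48. 57.] [ 19  50  48  19 396]
side [43. 65.] [42 64  3  3  7]
side [56. 86.] [ 51  75  10  24 149]
side [215.  88.] [213  87   6   3   8]
side [192. 138.] [191 136   4   6   8]
side [205. 165.] [203 162   4   6  13]
side [257. 171.] [255 163   4  16  18]
side [202. 173.] [196 171  10   8  23]
side [237. 176.] [228 172  22   7  56]
side [244. 182.] [236 180  15   8  59]
side [254. 199.] [252 180   5  37  42]
side [206. 193.] [201 187  12  12  55]
side [189. 194.] [183 190  13   8  27]
side [246. 202.] [245 200   4   5  11]
side [247. 209.] [241 205  13  10  50]
side [195. 216.] [193 213   6   8  34]
side [  4. 241.] [  0 237  12  12  96]
top [215. 193.] [212 188   9  13  24]
top [224. 190.] [223 190   3   2   6]
top [248. 198.] [246 198   4   2   6]
top [203. 217.] [202 216   3   3   6]
top [206. 220.] [205 216   3   8  14]
top [189. 225.] [187 220   5  11  18]
top [347. 224.] [346 222   3   5   6]
top [192. 234.] [191 232   3   5   7]
top [208. 234.] [208 233   2   3   6]
top [197. 244.] [193 243   8   3   9]
top [250. 249.] [244 242  13  14  96]
top [284. 266.] [283 262   3   9   9]
top [266. 309.] [261 309  12   1  12]
top [250. 337.] [ 213  310   65   46 1786]
top [  9. 379.] [  1 374  15   9  57]
top [244. 377.] [237 377  15   2  15]
```

Request:
{"api": "drive_tool", "payload": {
  "increments": [
    {"delta_pos": [-0.08,0.26,-0.3],"rotation": [-0.94,-0.33,0],"grip": 1.0},
    {"delta_pos": [-0.09,0.26,-0.32],"rotation": [-0.94,-0.33,0],"grip": 1.0},
    {"delta_pos": [-0.09,0.25,-0.33],"rotation": [-0.94,-0.33,0],"grip": 1.0},
    {"delta_pos": [-0.09,0.25,-0.33],"rotation": [-0.94,-0.33,0],"grip": 1.0},
    {"delta_pos": [-0.08,0.24,-0.33],"rotation": [-0.94,-0.33,0],"grip": 1.0}
  ]
}}

```text
t: 15.0
tcp_pos: [0.5112, 0.1826, 0.1441]
ee_rot: [0.567, 0.796, 0.123, -0.173]
ft_force: [-0.3, -0.8, -2.4]
grip_width: 0.0106
```

```bash
python3 tl.py 23 22 21;python3 - <<'E'
from h import *
b=camera("top");cv2.imwrite("pics/t13f.png",b)
cv2.imwrite("pics/t13.png",cv2.resize(b[165:255,200:310],None,fx=6,fy=6,interpolation=cv2.INTER_CUBIC))
E
```

```text
t 15.0 p [0.5112 0.1826 0.1441] theta 24.52 rel [2.317e+01 8.040e+00 2.000e-02] F [-0.3 -0.8 -2.4] M [-0.38 -0.1   0.01] w 0.010635965785963005
dev from arc at theta(mm) [ 0.2 -0.4 -0.3] q [-0.06  0.28  1.68  0.4   1.37 -2.08]
23.0 delta cm [-0.15  0.4  -0.49] rot [-1.45 -0.48 -0.02]
22.0 delta cm [-0.22  0.63 -0.84] rot [-2.39 -0.81 -0.02]
21.0 delta cm [-0.3   0.85 -1.19] rot [-3.34 -1.14 -0.02]
```

View pics/t13.png

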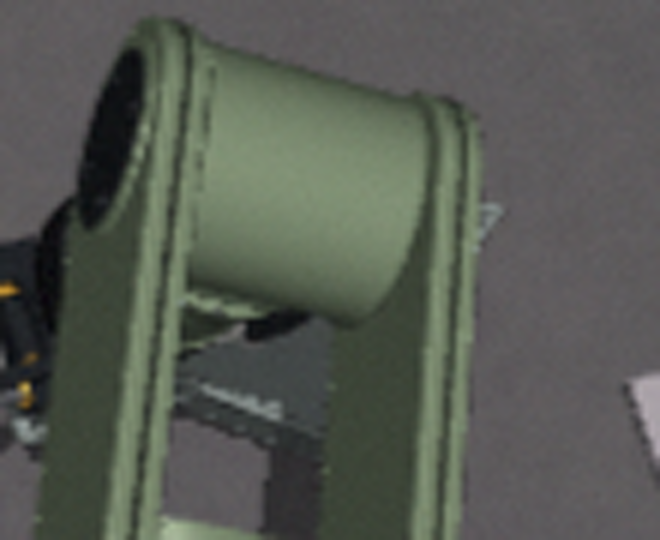

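Request:
{"api": "drive_tool", "payload": {
  "increments": [
    {"delta_pos": [-0.08,0.23,-0.33],"rotation": [-0.94,-0.33,0],"grip": 1.0},
    {"delta_pos": [-0.08,0.23,-0.34],"rotation": [-0.94,-0.33,0],"grip": 1.0},
    {"delta_pos": [-0.08,0.22,-0.35],"rotation": [-0.94,-0.33,0],"grip": 1.0},
    {"delta_pos": [-0.08,0.22,-0.35],"rotation": [-0.94,-0.33,0],"grip": 1.0}
  ]
}}

```text
t: 15.45
tcp_pos: [0.5072, 0.1931, 0.1292]
ee_rot: [0.57, 0.802, 0.102, -0.143]
ft_force: [0.3, -0.5, -1.3]
grip_width: 0.0108
```

```bash
python3 tl.py 22 23 24 25 ;python3 - <<'E'
from h import *
b=camera("top");cv2.imwrite("pics/t14f.png",b)
cv2.imwrite("pics/t14.png",cv2.resize(b[165:255,200:310],None,fx=6,fy=6,interpolation=cv2.INTER_CUBIC))
E
```

```text
t 15.45 p [0.5072 0.1931 0.1292] theta 20.25 rel [19.12  6.65  0.07] F [ 0.3 -0.5 -1.3] M [-0.26 -0.04  0.02] w 0.010761516049407921
dev from arc at theta(mm) [-0.4  0.5 -0.3] q [-0.    0.27  1.7   0.35  1.3  -2.02]
22.0 delta cm [ 0.18 -0.43  0.65] rot [ 1.65  0.6  -0.06]
23.0 delta cm [ 0.26 -0.66  1.  ] rot [ 2.59  0.93 -0.06]
24.0 delta cm [ 0.34 -0.89  1.34] rot [ 3.54  1.25 -0.06]
25.0 delta cm [ 0.42 -1.13  1.68] rot [ 4.48  1.58 -0.06]
```

View pics/t14.png

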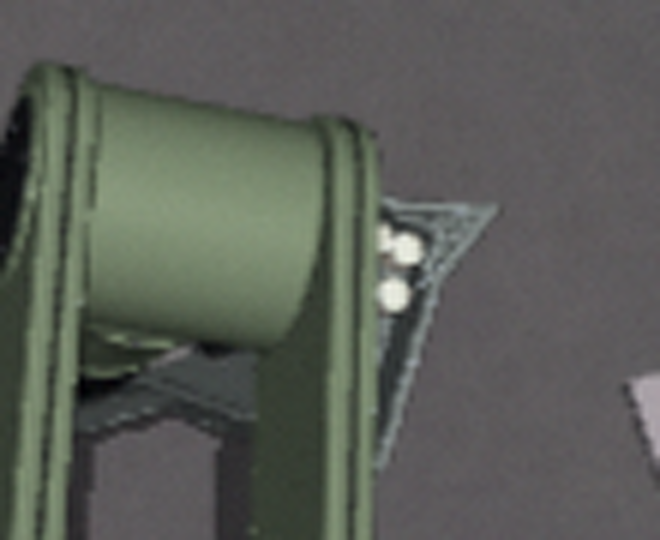

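Request:
{"api": "drive_tool", "payload": {
  "increments": [
    {"delta_pos": [0.1,-0.22,0.38],"rotation": [0.94,0.33,-0.05],"grip": 1.0},
    {"delta_pos": [0.09,-0.22,0.36],"rotation": [0.94,0.33,0],"grip": 1.0},
    {"delta_pos": [0.09,-0.23,0.36],"rotation": [0.94,0.33,0],"grip": 1.0},
    {"delta_pos": [0.09,-0.24,0.35],"rotation": [0.94,0.33,0],"grip": 1.0},
    {"delta_pos": [0.1,-0.25,0.34],"rotation": [0.94,0.33,0],"grip": 1.0}
  ]
}}

```text
t: 16.0
tcp_pos: [0.5112, 0.182, 0.1484]
ee_rot: [0.565, 0.795, 0.128, -0.182]
ft_force: [0.4, 0.2, -1.5]
grip_width: 0.0107
```

```bash
python3 tl.py 26 27 28 29 30
```

```text
t 16.0 p [0.5112 0.182  0.1484] theta 25.69 rel [24.24  8.49  0.12] F [ 0.4  0.2 -1.5] M [-0.05 -0.03  0.02] w 0.010702798829462528
dev from arc at theta(mm) [-0.7  1.8  0.1] q [-0.07  0.28  1.68  0.42  1.39 -2.09]
26.0 delta cm [ 0.1  -0.26  0.1 ] rot [ 0.3   0.09 -0.12]
27.0 delta cm [ 0.18 -0.5   0.43] rot [ 1.25  0.42 -0.12]
28.0 delta cm [ 0.27 -0.76  0.75] rot [ 2.19  0.75 -0.12]
29.0 delta cm [ 0.36 -1.02  1.07] rot [ 3.13  1.08 -0.12]
30.0 delta cm [ 0.46 -1.28  1.39] rot [ 4.08  1.4  -0.12]
```

Request:
{"api": "drive_tool", "payload": {
  "increments": [
    {"delta_pos": [0.11,-0.31,0.34],"rotation": [0.94,0.33,-0.05],"grip": 1.0},
    {"delta_pos": [0.11,-0.29,0.33],"rotation": [0.94,0.33,0],"grip": 1.0},
    {"delta_pos": [0.1,-0.28,0.32],"rotation": [0.94,0.33,0],"grip": 1.0},
    {"delta_pos": [0.09,-0.26,0.3],"rotation": [0.8,0.28,0],"grip": 1.0}
  ]
}}

```text
t: 16.4
tcp_pos: [0.5161, 0.1695, 0.1632]
ee_rot: [0.56, 0.787, 0.15, -0.211]
ft_force: [0.8, 1.1, -0.7]
grip_width: 0.0109
```

Request:
{"api": "drive_tool", "payload": {
  "increments": [
    {"delta_pos": [0,0,0],"rotation": [0,0,0],"grip": 1.0},
    {"delta_pos": [0,0,0],"rotation": [0,0,0],"grip": 1.0},
    {"delta_pos": [0,0,0],"rotation": [0,0,0],"grip": 1.0}
  ]
}}

```text
t: 16.7
tcp_pos: [0.5167, 0.1684, 0.1632]
ee_rot: [0.561, 0.786, 0.15, -0.211]
ft_force: [0.7, 0.4, -1.7]
grip_width: 0.0107
```

```bash
python3 tl.py 30;python3 - <<'E'
from h import *
a=camera("side");cv2.imwrite("pics/s15f.png",a)
cv2.imwrite("pics/s15.png",cv2.resize(a[130:290,150:290],None,fx=4,fy=3.7,interpolation=cv2.INTER_CUBIC))
print(env.get_state()["dq"].round(3))
E
```

```text
t 16.7 p [0.5167 0.1684 0.1632] theta 29.99 rel [28.34  9.81 -0.09] F [ 0.7  0.4 -1.7] M [-0.06 -0.02 -0.03] w 0.010683232112906763
dev from arc at theta(mm) [ 1.  -0.8  1. ] q [-0.13  0.3   1.65  0.47  1.46 -2.15]
30.0 delta cm [-0.09  0.08 -0.1 ] rot [-0.    0.03  0.1 ]
[ 0.003 -0.     0.003 -0.003 -0.001 -0.001]
```

View pics/s15.png

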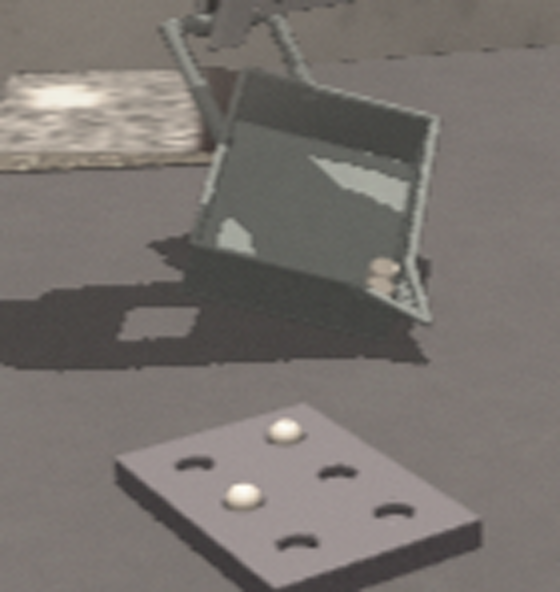

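Request:
{"api": "drive_tool", "payload": {
  "increments": [
    {"delta_pos": [-0.05,0.05,-0.1],"rotation": [0,0,0],"grip": 1.0},
    {"delta_pos": [0,0,0],"rotation": [0,0,0],"grip": 1.0},
    {"delta_pos": [0,0,0],"rotation": [0,0,0],"grip": 1.0},
    {"delta_pos": [0,0,0],"rotation": [0,0,0],"grip": 1.0},
    {"delta_pos": [0,0,0],"rotation": [0,0,0],"grip": 1.0}
  ]
}}

```text
t: 17.25
tcp_pos: [0.5157, 0.1695, 0.1618]
ee_rot: [0.56, 0.787, 0.15, -0.211]
ft_force: [-0.4, 0.6, -0.6]
grip_width: 0.0107
```

```bash
python3 tl.py
python3 - <<'E'
from workcell import env
print(env.get_state()["dq"].round(3)); print(env.finish_job())
E
```

```text
t 17.25 p [0.5157 0.1695 0.1618] theta 29.93 rel [28.27  9.83  0.  ] F [-0.4  0.6 -0.6] M [-0.17 -0.1   0.04] w 0.010699591935452264
dev from arc at theta(mm) [-0.   0.2 -0.2] q [-0.13  0.3   1.65  0.47  1.46 -2.15]
[ 0.002 -0.001 -0.001 -0.002 -0.002 -0.002]
the job is handed in; nothing more can be done
None
```

I moved the tray cylinder into the tote, gripped the loop handle, and tipped the tote about 30° towards its spout corner. I handed the job in at 17.25 s with the arm holding it still.

- **Tilt:** the arm read 29.9°, within 0.3 mm of the planned arc. The tote's rim corners in the side view also matched a 30° tilt, and the joints were at rest. I took that view before the last dip and raise described below; the later side view looked the same.
- **Cylinders:** no single picture shows all four in the corner, so I counted them across views. In the side view at 30°, two stand in a row along one wall by the spout. To see the rest, I lowered the tote briefly to about 20° and raised it again. The top view there showed three in the corner, with the fourth, seen in the side view, hidden behind the arm. No stray cylinder showed on the bench in either camera at 30°, before that dip; the side view after it looked clear too.
- **Packing:** at 30° before the dip, the four looked slightly jammed, with a gap of several millimetres (about 8 mm by my estimate) left in the very corner. I did not check whether the dip closed it.
- **Friction:** the cylinders only slid somewhere between about 17° and 21°, so they are less slippery than the stated friction of 0.15.
- **Surroundings:** both balls are still in their pockets, and I saw no change in the things round about.
- **Forces:** the readings I saw never went above about 3 N.

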